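Make up a soldering kit and a findings kit

ROBOT

A 7-joint arm with a two-finger parallel gripper is mounted at the origin on a cart in front of the work surface, level with it; the furniture and walls round the work are solid. World frame = base frame: x ahead of the robot, y to its left, z up, the work surface at z = 0. Lengths are in m, angles in degrees, forces in N, time in s.
With the tool pointing down it reaches from about 0.425 to 0.875 m from the base axis. Payload 4.7 kg.
Tool frame: the origin (TCP) lies between the finger pads; the fingertips stand 25 mm ahead of it and the grasp point (between the pads) lies 6 mm ahead of it (env.tip_reach is the distance from the TCP to the fingertips, in m); z points along the fingers, y is the direction in which the jaws open and shut (so a half turn about z gives the same grasp; the last joint's range is limited). The gripper opens to 87 mm and grips with 3 to 60 N. Pads are 19 mm wide; open, the fingers measure 117 mm over their backs; the gripper's body (75 mm by 190 mm) begins 51 mm behind the grasp point.
Start: joints at [78.043, 18.392, -4.016, 83.108, 1.295, 78.541, -3.26], TCP at [0.144, -0.634, 0.248] pointing down, gripper open.
Joint ranges: [-163.93, 163.93], [-17.29, 119.83], [-79.2, 71.16], [3.27, 140.29], [-89.18, 269.18], [5.43, 117.66], [-154.24, 154.24]. Speed limits (degrees/s): [147.25, 147.25, 180, 180, 180, 180, 180].

INTERFACE

Orientations are given as [roll, pitch, yaw] about the fixed x, y, z axes, in that order (R = Rz(yaw) Ry(pitch) Rx(roll)).
In Python, from cell import env, viewer, job gives the robot as it stands.
- The arm moves only by the tool move_arm, never from a script. Its argument "steps" is a list of rows, each a list of 7 numbers: the finger opening in cm, from 0 to 8.7, then the shift along the tool's x, y, z in cm, then the turn, a rotation vector about the tool's x, y, z in rad. In form: [[fingers, tx, ty, tz, wx, wy, wz], ...]. A call has 1 to 5 rows; each row shifts and turns the commanded pose from where the row before left it, along the tool's axes as they then stand; what a row does not reach is not made up. A row lasts 1/12 s, in which the tool goes at most 41.7 mm and 7.16 degrees, less where a joint would pass 70% of its speed; a pose out of reach is approached as far as the arm can. A call is refused whole if a number of a shift passes 4.17 or a number of a turn 0.125, either way. A call with a gripper value outside its range is refused whole. The fingers move at their own pace and stop on an object; "force" is the grip in N (left out, the last holds). Time passes only in rows, so rows that do not move let the fingers close. It gives the time, the measured TCP pose, the force and the opening at its end, in the units of the state.
- env.get_obs(): the state, without advancing time (a new reading comes with each control period).
- viewer.read_camera(name): name is "scene" or "top"; returns a dict with "img" (420x560x3 uint8, red, green, blue), "vfov" (degrees; the focal length in pixels is half the picture's height over the tangent of half this angle, whatever the lens; pixels are square), "cx", "cy" (the principal point, pixels), "extrinsics" (4x4, takes a point from world to camera coordinates). Camera axes: x right, y down, z forward; pixel columns grow to the right and rows downward; lengths in m; the calibration is good to about 2 mm. A picture is of the moment at which its call begins. There is no depth.
- job.sign_off(): hands the job in, once; it reports no verdict.
The state is a dict: "time_s": time; "qpos": joint angles; "joint_velocities": joint speeds; "effort": joint torques, N m; "tool_pos": TCP position; "tool_rot": TCP orientation; "force": force on the tool from outside, world axes, zero at the start; "wrist_torque": the same for the moment, N m; "grip_width": finger opening in m.
Only numpy, scipy, OpenCV 4.12 (cv2) and the standard library are available. Lean on these libraries where they do the work, as an engineer would, in place of code of your own. Each camera call takes 0.05 s, during which the arm holds its last target.

TASK

Make up the two kits in the wooden trays. The long tray with three compartments gets the solder spool, the flux jar and the wider, flatter cork, one to a compartment in any order, each near the middle; the short tray gets the narrower, taller cork in the middle of its empty compartment, and its canister is closed with whichever of the two knobbed lids really sits down in the mouth. Stand everything upright on the tray floors, leave the lid that does not fit standing on the bench outside the trays, and do not disturb the black film can or the hammer.

Things in the scene. Friction and masses are not known exactly. Their poses are not given: they have to be found in the camera images.
- long_tray: Low open tray of light wood with three compartments in a row, fixed to the bench. 108 mm along its x, 196 mm along its y, rim and dividers 12 mm high, 4 mm thick. Origin at the centre of its underside, z up. Tray floor at z = 6 mm in its frame. Compartments have their centres at y = -64, 0 and +64 mm (x = 0) and measure 100 mm (x) by 60 mm (y) inside; only along x is there room inside for opened fingers beside a thing.
- short_tray: Tray of the same make with two compartments, 108 mm along its x and 132 mm along its y, fixed to the bench; same floor, rim and compartment size. Origin at the centre of its underside, z up. The empty compartment is centred at x = 0, y = -32 mm; in the other, at x = 0, y = +32 mm, a round open brass canister is screwed down: outer diameter 50 mm at the rim, mouth (bore) 44 mm, rim at z = 44 mm in the tray's frame, inside free down to z = 9 mm.
- solder_spool: Loose pale grey spool of solder wire standing on its flange: diameter 42 mm over the flanges (2 mm thick, at bottom and top), 33 mm over the winding between, 22 mm high. Origin at the centre of its underside, z up. 0.11 kg.
- flux_jar: Loose small round jar, cream with a dark green screw cap that stays on: diameter 42 mm, cap 45 mm (from 34 mm up), 46 mm high. Origin at the centre of its underside, z up. 0.07 kg.
- narrow_cork: The narrower, taller of two loose cork bungs: diameter 41 mm, 26 mm high. Origin at the centre of its underside, z up. 0.015 kg.
- wide_cork: The wider, flatter of two loose cork bungs: diameter 46 mm, 20 mm high. Origin at the centre of its underside, z up. 0.015 kg.
- small_lid: Loose round brass lid with a dark wooden knob: a disc 52 mm in diameter and 3 mm thick (z = 8 to 11 mm), beneath it a plug 37 mm in diameter and 8 mm deep, tapered at its foot, on which it stands; knob 16 mm in diameter, from z = 11 to 29 mm. Origin at the centre of the plug's underside, z up. Seated in a mouth, the disc rests on the rim and the origin lies 8 mm below the rim. 0.04 kg.
- large_lid: Loose lid of the same make and heights as the small one, with the same knob, but with a disc 66 mm and a plug 53 mm in diameter. Origin at the centre of the plug's underside, z up. 0.04 kg.
- film_can: Bystander: loose black film can with grey cap, 33 mm in diameter, 54 mm high, standing on the bench to the right of the stock. Just to the right of it the arm of the bench lamp slants upward (about 0.07 m right of the can at 0.45 m above the bench): keep the robot clear of it. Origin at the centre of its underside, z up.
- small_hammer: Bystander: loose small hammer with wooden handle lying on the bench, 178 mm along its y (head towards -y), 58 mm across the head, 25 mm high. Origin at the centre of its underside.
Not all that is in view belongs to the job. What is shaped like the wide_cork but orange or turquoise is not meant.

How it is judged:
By the outcome, as a careful person would: the job done as asked, in the order asked, and still so for the second after the job is handed in, with the robot touching nothing.
It also fails if it takes over 96 s, if anything falls off the work surface, if the arm or the gripper's body presses on something with over 40 N, if the wrist force passes 120 N, or if a joint passes its speed limit or range.

## Working session

There is one attempt and no reset: what is moved stays moved. The work goes in short steps, Python scripts to look and compute and a tool call to move; the robot and the scene stay as the last step left them, time stands still between calls to the robot, and variables do not carry over. Pictures are saved under pics/ and viewed, and the job is handed in when it is done.

Besides the shell and the picture viewer there is one more tool, called after ">>>" by a JSON object that holds its "method" and its "body". move_arm: Moves the arm, as the interface text tells. Its arguments: {"type":"object","properties":{"steps":{"type":"array"},"force":{"type":"number"}},"required":["steps"]}

```bash
ls; mkdir -p pics; python3 - <<'E'
from cell import env, viewer, job
import cv2
print(env.get_obs(), env.tip_reach)
for n in ("scene","top"):
    c=viewer.read_camera(n)
    cv2.imwrite(f"pics/{n}0.png",c["img"][:,:,::-1])
    print(n,c["vfov"],c["cx"],c["cy"],c["extrinsics"])
E
```

```text
pics
{'time_s': 0.0, 'qpos': array([78.04276979, 18.43990525, -4.01409843, 83.17398729,  1.29412572,
       78.54170399, -3.25963959]), 'joint_velocities': array([-0.00507043, -0.01619944, -0.04059642,  0.02068673, -0.09646283,
        0.03110031, -0.03275887]), 'effort': array([-4.18747168e-04, -4.91282558e+01, -4.04196745e-01, -3.12524307e+01,
       -6.38259505e-02,  4.37610783e-02,  1.57180821e-04]), 'tool_pos': array([ 0.14345119, -0.63345506,  0.24645971]), 'tool_rot': array([-1.79889592e+02,  5.35303315e-03,  1.27657908e+01]), 'force': array([ 0.0480099 , -0.26967443,  0.23269013]), 'wrist_torque': array([ 0.02376775,  0.00472276, -0.00463702]), 'grip_width': 0.08700868751970363} 0.025
scene 42.718976459049664 277.1290460034975 209.36568139912063 [[-0.78340138 -0.62116402 -0.02091745  0.39641195]
 [-0.24640669  0.34130939 -0.90707863  0.15183946]
 [ 0.57058393 -0.70545245 -0.42044122  0.8709926 ]
 [ 0.          0.          0.          1.        ]]
top 57.961306710519715 279.045535604455 215.11499964224 [[ 0.01341312 -0.99961036  0.02447895 -0.00704219]
 [-0.99835851 -0.01475155 -0.05534138  0.47864875]
 [ 0.05568092 -0.02369646 -0.99816738  0.88333682]
 [ 0.          0.          0.          1.        ]]
```

View pics/scene0.png

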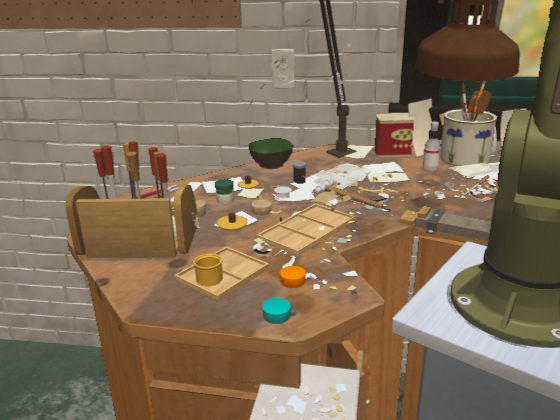

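View pics/top0.png

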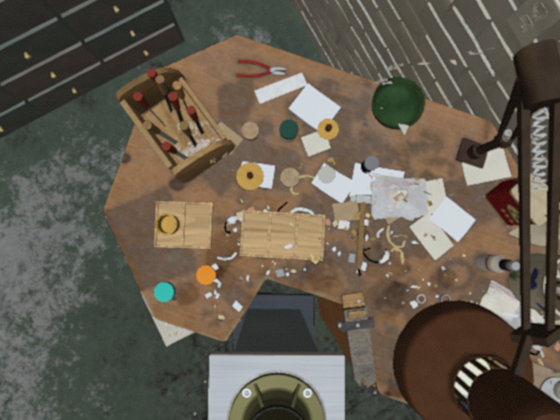

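```bash
cat > h.py <<'E'
from cell import env, viewer, job
import cv2, numpy as np
def cam(n):
    c=viewer.read_camera(n); c["f"]=210/np.tan(np.radians(c["vfov"]/2)); return c
def bp(c,u,v,z):
    E=np.array(c["extrinsics"]);R=E[:3,:3];t=E[:3,3]
    d=R.T@np.array([(u-c["cx"])/c["f"],(v-c["cy"])/c["f"],1]); o=-R.T@t
    return o+d*(z-o[2])/d[2]
def pr(c,p):
    E=np.array(c["extrinsics"]);q=E[:3,:3]@np.array(p)+E[:3,3]
    return q[:2]/q[2]*c["f"]+[c["cx"],c["cy"]]
def crop(c,u0,v0,w,h,s,name):
    im=cv2.resize(c["img"][v0:v0+h,u0:u0+w,::-1],None,fx=s,fy=s,interpolation=cv2.INTER_CUBIC)
    for i in range(0,w,20):
        cv2.putText(im,str(u0+i),(i*s,8),0,.3,(255,255,255),1); cv2.line(im,(i*s,10),(i*s,14),(255,255,255),1)
    for j in range(0,h,20):
        cv2.putText(im,str(v0+j),(0,j*s+4),0,.3,(255,255,255),1)
    cv2.imwrite("pics/"+name,im)
E
python3 - <<'E'
from h import *
c=cam("top"); crop(c,225,110,160,110,5,"t1.png"); crop(c,140,190,190,120,4,"t2.png"); 
c=cam("scene"); crop(c,180,150,220,150,3,"s1.png")
E
```

```text
(no output)
```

View pics/t1.png

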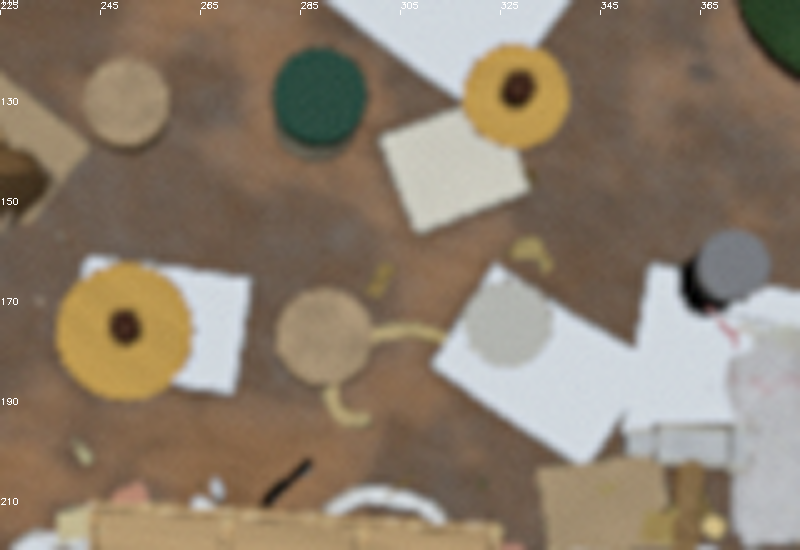

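View pics/t2.png

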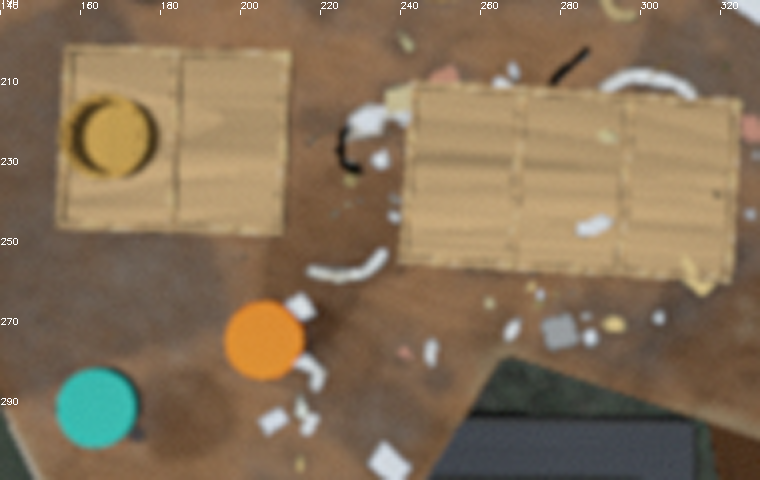

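View pics/s1.png

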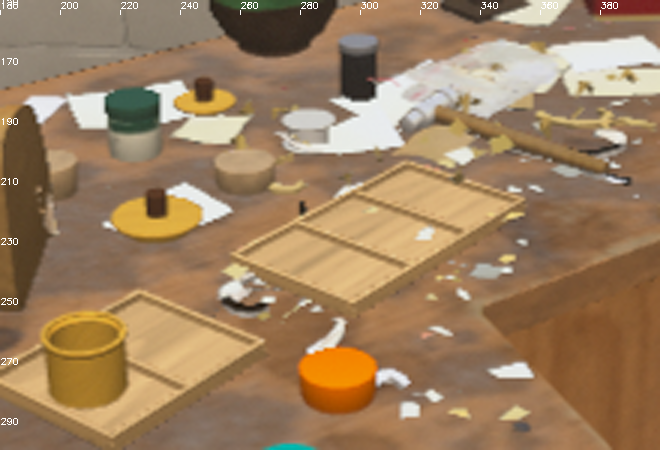

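```bash
python3 - <<'E'
from h import *
np.set_printoptions(precision=4,suppress=True)
for n in("top","scene"):
    c=cam(n);E=c["extrinsics"];print(n,-E[:3,:3].T@E[:3,3],c["f"])
c=cam("top")
def P(s,u0,v0,x,y,z): return bp(c,u0+x/s,v0+y/s,z)
print("long corners rim TL,TR,BR,BL")
L=[P(4,140,190,*q,.012) for q in((412,80),(742,98),(731,285),(398,264))]
for i in range(4): print(L[i],np.linalg.norm(L[i]-L[i-1]))
print(np.mean(L,0))
print("short"); S=[P(4,140,190,*q,.012) for q in((66,44),(291,52),(283,236),(56,228))]
for i in range(4): print(S[i],np.linalg.norm(S[i]-S[i-1]))
print(np.mean(S,0))
for nm,x0,x1,y0,y1,z,d in (("narrow",83,170,58,147,.026,41),("wide",276,373,288,385,.020,46),("spool",467,552,281,366,.022,42),("jar",275,367,47,146,.046,45),("small",464,570,45,149,.011,52),("large",56,192,263,401,.011,66),("film",696,770,229,303,.054,33)):
    a=P(5,225,110,x0,(y0+y1)/2,z);b=P(5,225,110,x1,(y0+y1)/2,z);e=P(5,225,110,(x0+x1)/2,y0,z);f=P(5,225,110,(x0+x1)/2,y1,z)
    print(nm,(a+b)/2,(e+f)/2,np.linalg.norm(a-b)*1e3,np.linalg.norm(e-f)*1e3,d)
x=[P(4,140,190,*q,.044) for q in((62,135),(158,135),(112,94),(112,179))]
print("canister rim",x)
E
```

```text
top [0.4288 0.021  0.9084] 379.15190177517223
scene [-0.149   0.8089  0.5122] 536.9741417887442
long corners rim TL,TR,BR,BL
[0.4896 0.0851 0.012 ] 0.10855785190283614
[ 0.4819 -0.1107  0.012 ] 0.1959427337415791
[ 0.3713 -0.1049  0.012 ] 0.11072338747137306
[0.3812 0.0913 0.012 ] 0.19644361513464084
[ 0.431  -0.0098  0.012 ]
short
[0.5078 0.2887 0.012 ] 0.10804654997439118
[0.5051 0.1567 0.012 ] 0.13204551872884623
[0.3968 0.1589 0.012 ] 0.10836605547747037
[0.3998 0.2912 0.012 ] 0.13231179672482618
[0.4524 0.2239 0.012 ]
narrow [0.6767 0.0704 0.026 ] [0.6767 0.0704 0.026 ] 40.9356932377406 42.53188797187605 41
wide [ 0.5682 -0.0246  0.02  ] [ 0.5682 -0.0246  0.02  ] 45.871053385623036 46.15058344735321 46
spool [ 0.5755 -0.1119  0.022 ] [ 0.5756 -0.1119  0.022 ] 40.31518827271107 40.48039906087774 42
jar [ 0.6757 -0.0203  0.046 ] [ 0.6757 -0.0203  0.046 ] 42.530721315183364 46.37425131072855 45
small [ 0.6874 -0.1165  0.011 ] [ 0.6874 -0.1165  0.011 ] 51.25387557527846 50.825962024202454 52
large [0.5701 0.0705 0.011 ] [0.5701 0.0705 0.011 ] 64.63637465409582 66.16670005024572 66
film [ 0.5985 -0.2096  0.054 ] [ 0.5986 -0.2096  0.054 ] 34.087568787005665 34.1883256708404 33
canister rim [array([0.4533, 0.2798, 0.044 ]), array([0.4541, 0.2258, 0.044 ]), array([0.4769, 0.2524, 0.044 ]), array([0.4288, 0.251 , 0.044 ])]
```

```bash
python3 - <<'E'
from h import *
c=cam("top"); crop(c,380,30,180,390,2,"t3.png"); crop(c,100,55,150,130,5,"t4.png")
c=cam("scene"); crop(c,290,0,270,200,2,"s3.png");crop(c,60,130,160,140,5,"s4.png")
E
```

```text
(no output)
```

View pics/t3.png

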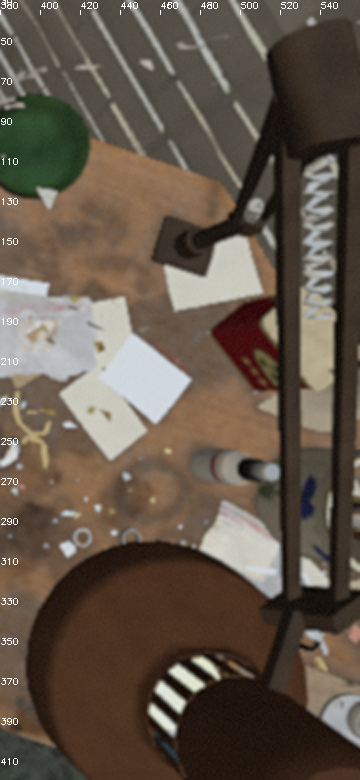

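View pics/s3.png

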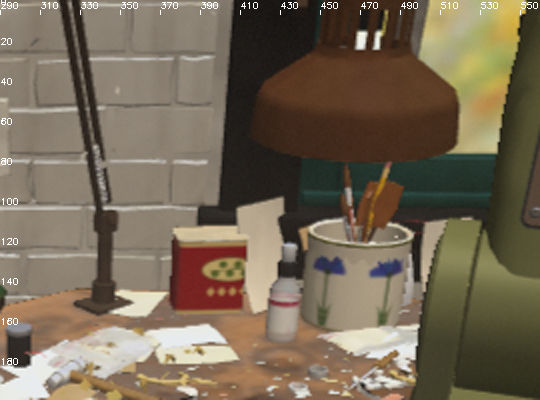

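View pics/t4.png

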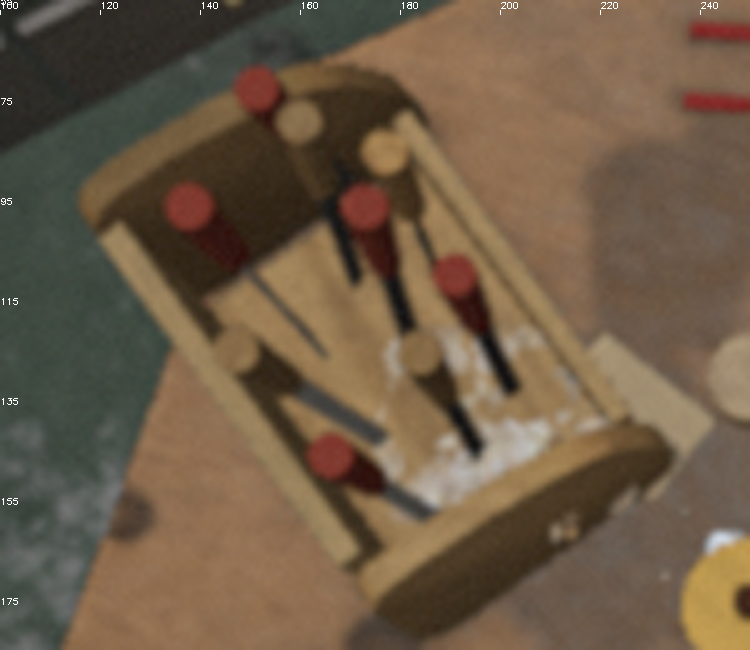

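View pics/s4.png

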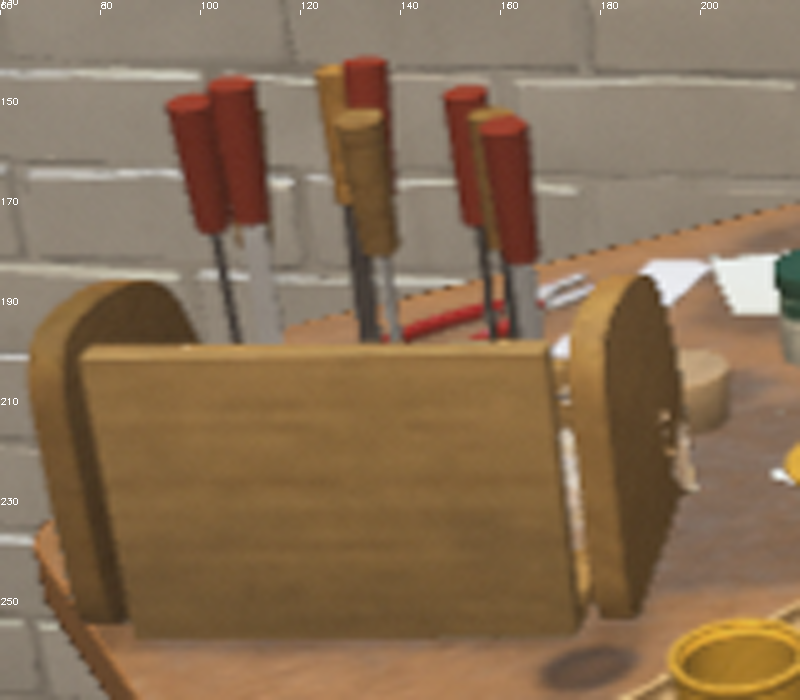

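```bash
cat >> h.py <<'E'
def ray(c,u,v):
    E=np.array(c["extrinsics"]);R=E[:3,:3];t=E[:3,3]
    d=R.T@np.array([(u-c["cx"])/c["f"],(v-c["cy"])/c["f"],1]); return -R.T@t, d/np.linalg.norm(d)
def tri(c1,p1,c2,p2):
    o1,d1=ray(c1,*p1);o2,d2=ray(c2,*p2)
    A=np.stack([d1,-d2],1); s=np.linalg.lstsq(A,o2-o1,rcond=None)[0]
    a=o1+s[0]*d1;b=o2+s[1]*d2
    return (a+b)/2,np.linalg.norm(a-b)
E
python3 - <<'E'
from h import *
np.set_printoptions(precision=4,suppress=True)
t=cam("top");s=cam("scene")
print("shade rim",tri(t,(462,368),s,(467,68)))
print("rack board corner(right top end)",tri(t,(232,145),s,(188,186)))
print("handle nearest",tri(t,(191,110),s,(161,155)))
print("pot",tri(t,(495,265),s,(435,125)))
# lamp arm line in scene (343,105)->(320,0)->; candidate 3D points
for z in(.1,.2,.3,.4,.45,.5,.6):
    print(z,[pr(s,(x,y,z)) for x,y in((.6,-.28),)],pr(t,(.6,-.28,z)))
print("lamp base",bp(t,473,155,0), "elbow of lamp bottom",tri(t,(495,137),s,(343,105)))
# arm at scene top row
for u,v in((332,50),(320,0)):
    o,d=ray(s,u,v)
    for k in np.arange(1.0,1.6,.05):
        p=o+k*d; print(u,v,p,pr(t,p)) if 470<pr(t,p)[0]<560 and 40<pr(t,p)[1]<150 else 0
E
```

```text
shade rim (array([ 0.2314, -0.2794,  0.3117]), np.float64(0.008324987690913126))
rack board corner(right top end) (array([0.6348, 0.1141, 0.0892]), np.float64(0.022958762872407956))
handle nearest (array([0.6672, 0.1729, 0.1721]), np.float64(0.01747204180646816))
pot (array([ 0.3677, -0.453 ,  0.1276]), np.float64(0.01742235373732896))
0.1 [array([315.6538, 137.8598])] [409.4916 159.0545]
0.2 [array([316.0281,  98.8826])] [428.7646 148.4237]
0.3 [array([316.4268,  57.3543])] [454.2043 134.3914]
0.4 [array([316.8525,  13.016 ])] [489.3339 115.0142]
0.45 [array([317.0763, -10.2977])] [512.4446 102.2665]
0.5 [array([317.308 , -34.4277])] [540.9922  86.5199]
0.6 [array([317.7966, -85.3146])] [624.4327  40.4948]
lamp base [ 0.6341 -0.4744  0.    ] elbow of lamp bottom (array([ 0.6336, -0.4468,  0.1449]), np.float64(0.015598105361809353))
332 50 [ 0.577  -0.312   0.3147] [478.5379 146.465 ]
332 50 [ 0.6039 -0.3535  0.3074] [500.9308 131.7189]
332 50 [ 0.6308 -0.3951  0.3   ] [522.6262 117.4321]
332 50 [ 0.6577 -0.4366  0.2927] [543.6563 103.5834]
320 0 [ 0.5807 -0.2639  0.4296] [490.4926 122.1265]
320 0 [ 0.6087 -0.3051  0.4264] [519.6429 102.4931]
320 0 [ 0.6368 -0.3464  0.4232] [548.133   83.3044]
```

>>> {"method": "move_arm", "body": {"steps": [[8.7, 0, 0, -3, 0, 0, 0], [8.7, 0, 0, -4.1, 0, 0, 0], [8.7, 0, 0, -4.1, 0, 0, 0], [8.7, 0, 0, -4.1, 0, 0, 0], [8.7, 0, 0, -4.1, 0, 0, 0]], "force": 15}}

```text
time_s: 0.97
tool_pos: [0.1434, -0.6335, 0.4439]
tool_rot: [180.0, 0.0, 12.8]
force: [1.4, -1.6, 0.3]
grip_width: 0.0871
```

>>> {"method": "move_arm", "body": {"steps": [[8.7, 0, 0, -4.1, 0, 0, 0], [8.7, 0, 0, -4.1, 0, 0, 0], [8.7, 0, 0, -4.1, 0, 0, 0], [8.7, 0, 0, -4.1, 0, 0, 0], [8.7, 0, 0, -4.1, 0, 0, 0]]}}

```text
time_s: 1.38
tool_pos: [0.1412, -0.6202, 0.6005]
tool_rot: [177.1, 0.0, 12.8]
force: [-0.3, -0.7, -1.1]
grip_width: 0.0871
```

```bash
python3 - <<'E'
from h import *
print(env.get_obs())
c=cam("scene"); cv2.imwrite("pics/s5.png",c["img"][:,:,::-1])
E
```

```text
{'time_s': 1.3833, 'qpos': array([ 6.86105259e+01,  2.22134086e+01,  1.21195249e+01,  3.76438862e+01,
       -5.26642789e+00,  1.17612979e+02,  7.19372476e-03]), 'joint_velocities': array([-25.11671288, -19.50520045,  45.08310832,   1.68418777,
       -15.16906127,   1.74729994,   6.47154121]), 'effort': array([ 1.73978683e+00, -5.01663566e+01, -2.30954192e-01, -3.04465699e+01,
       -2.48296028e-01, -3.44477152e-02,  4.83350200e-02]), 'tool_pos': array([ 0.14116001, -0.62022235,  0.60046113]), 'tool_rot': array([1.77128711e+02, 1.61588618e-02, 1.28301508e+01]), 'force': array([-0.34476547, -0.734477  , -1.11594832]), 'wrist_torque': array([ 0.04611514,  0.04560703, -0.00228028]), 'grip_width': 0.08706745818917942}
```

View pics/s5.png

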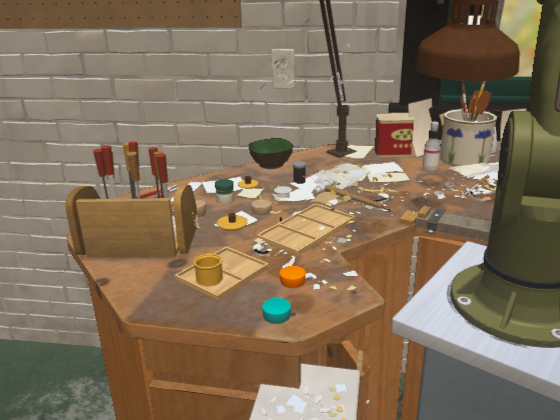

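>>> {"method": "move_arm", "body": {"steps": [[8.7, 0, -4.0, -1, 0, 0, 0], [8.7, 0, -3.5, -2, 0, 0, 0], [8.7, 0, -3, -2.5, 0, 0, 0], [8.7, 0, -2.5, -3, 0, 0, 0], [8.7, 0, 0, 0, 0, 0, 0]]}}

```text
time_s: 1.85
tool_pos: [0.1098, -0.4821, 0.6545]
tool_rot: [174.6, -0.2, 13.0]
force: [-0.1, 1.4, 0.9]
grip_width: 0.087
```

```bash
python3 - <<'E'
from h import *
print(env.get_obs()['qpos'])
E
```

```text
[ 48.05562931   3.42984311  28.941114    53.91924476  -2.07346288
 117.64258841  -1.20404142]
```

>>> {"method": "move_arm", "body": {"steps": [[8.7, 2, 0, -2, -0.03, 0, -0.04], [8.7, 4.0, 0, -1, -0.03, 0, -0.08], [8.7, 4.0, 0, -1, -0.02, 0, -0.08], [8.7, 4.0, 0, 0, 0, 0, -0.08], [8.7, 4.0, 0, 0, 0, 0, -0.08]]}}

```text
time_s: 2.27
tool_pos: [0.2784, -0.4173, 0.6816]
tool_rot: [170.8, 3.1, 33.4]
force: [0.1, -0.4, 0.6]
grip_width: 0.0871
```

```bash
python3 - <<'E'
from h import *
print(env.get_obs()['qpos'])
c=cam("top"); cv2.imwrite("pics/t5.png",c["img"][:,:,::-1])
E
```

```text
[ 33.47941937   3.71765736  19.27477542  50.17145896   2.79564658
 117.32860234  -2.29960728]
```

View pics/t5.png

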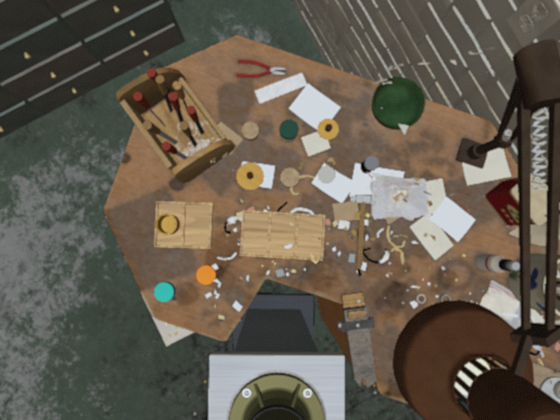

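>>> {"method": "move_arm", "body": {"steps": [[8.7, 4.1, 0, 0, 0, 0, -0.083], [8.7, 4.1, 0, 0, 0, 0, -0.083], [8.7, 4.1, 0, 0, 0, 0, -0.083], [8.7, 4.1, 0, 0, 0, 0, -0.083], [8.7, 4.1, 0, 0, 0, 0, -0.083]]}}

```text
time_s: 2.73
tool_pos: [0.4278, -0.2798, 0.6641]
tool_rot: [173.0, 6.6, 57.0]
force: [1.2, -0.1, -0.1]
grip_width: 0.0866
```

```bash
python3 - <<'E'
from h import *
print(env.get_obs()['qpos'])
c=cam("top"); cv2.imwrite("pics/t6.png",c["img"][:,:,::-1])
E
```

```text
[ 15.18766369   5.30696525  11.86633736  50.72918913   6.92840289
 117.56584353  -2.12925947]
```

View pics/t6.png

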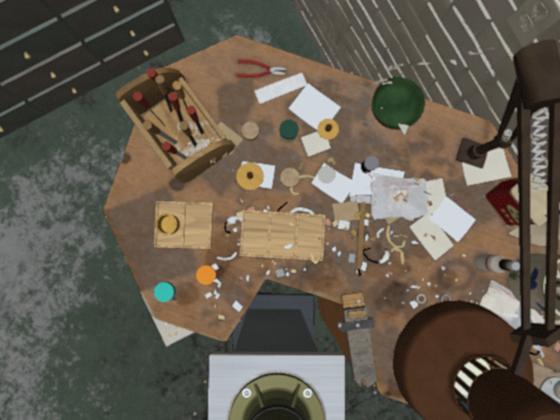

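>>> {"method": "move_arm", "body": {"steps": [[8.7, 4.0, 0, -0.8, 0, 0, -0.083], [8.7, 4.0, 0, -0.8, 0, 0, -0.083], [8.7, 4.0, 0, -0.5, 0, 0, -0.083], [8.7, 4.0, 0, 0, 0, 0, -0.083], [8.7, 4.0, 0, 0, 0, 0, -0.083]]}}

```text
time_s: 3.2
tool_pos: [0.4914, -0.1522, 0.6511]
tool_rot: [174.9, 8.5, 74.1]
force: [1.5, 0.1, -0.3]
grip_width: 0.0871
```

```bash
cat >> h.py <<'E'
from scipy.spatial.transform import Rotation as Ro
def go(x,y,z,yaw):
    """delta in tool axes (cm) and rotvec (rad) to a down-pointing pose, TCP coordinates"""
    o=env.get_obs(); R=Ro.from_euler('xyz',o['tool_rot'],degrees=True)
    T=Ro.from_euler('xyz',[180,0,yaw],degrees=True)
    d=R.inv().apply(np.array([x,y,z])-o['tool_pos'])*100
    dT=T.inv().apply(np.array([x,y,z])-o['tool_pos'])*100
    w=(R.inv()*T).as_rotvec()
    print("pos",o['tool_pos'].round(4),"rot",o['tool_rot'].round(2),"d_tool(cm)",d.round(2),"w",w.round(3),"| in target axes",dT.round(2),"q",o['qpos'].round(0),"t",round(o['time_s'],2))
E
python3 - <<'E'
from h import *
go(.5755,-.112,.25,90)
E
```

```text
pos [ 0.4914 -0.1522  0.6511] rot [174.88   8.45  74.09] d_tool(cm) [12.    3.5  39.24] w [ 0.068  0.159 -0.27 ] | in target axes [ 4.02  8.41 40.11] q [-17.   6.  31.  52.   6. 118.   1.] t 3.2
```

>>> {"method": "move_arm", "body": {"steps": [[8.7, 3.0, 0.5, 1, 0, 0.03, -0.06], [8.7, 3.0, 0.5, 2, 0.02, 0.04, -0.06], [8.7, 2.0, 0.5, 3, 0.02, 0.04, -0.06], [8.7, 0, 0.5, 4, 0.02, 0.03, -0.06], [8.7, 0, 0, 4, 0, 0.02, 0]]}}

```text
time_s: 3.62
tool_pos: [0.5337, -0.0874, 0.5006]
tool_rot: [179.6, -0.0, 88.6]
force: [1.7, -1.3, -1.3]
grip_width: 0.087
```

```bash
python3 - <<'E'
from h import *
go(.5755,-.112,.15,90)
E
```

```text
pos [ 0.5337 -0.0874  0.5006] rot [ 1.7961e+02 -3.0000e-02  8.8550e+01] d_tool(cm) [-2.37  4.   35.09] w [ 0.007 -0.    -0.025] | in target axes [-2.46  4.18 35.06] q [-18.   5.  27.  71.  -2. 104.   7.] t 3.62
```

>>> {"method": "move_arm", "body": {"steps": [[8.7, -0.5, 0.8, 4, 0, 0, -0.025], [8.0, -0.5, 0.8, 4.1, 0.007, 0, 0], [7.5, -0.5, 0.8, 4.1, 0, 0, 0], [7, -0.5, 0.8, 4.1, 0, 0, 0], [7, -0.46, 1, 4.1, 0, 0, 0]]}}

```text
time_s: 4.03
tool_pos: [0.574, -0.1136, 0.2994]
tool_rot: [179.9, -0.0, 89.7]
force: [1.0, 0.9, 0.7]
grip_width: 0.0727
```

>>> {"method": "move_arm", "body": {"steps": [[7, 0, 0, 4.1, 0, 0, 0], [7, 0, 0, 4, 0, 0, 0], [7, 0, 0, 3.5, 0, 0, 0], [7, 0, 0, 2, 0, 0, 0], [7, 0, 0, 0, 0, 0, 0]]}}

```text
time_s: 4.45
tool_pos: [0.5708, -0.1125, 0.1597]
tool_rot: [-179.5, -0.0, 89.7]
force: [-1.3, 1.3, -0.8]
grip_width: 0.0701
```

```bash
python3 - <<'E'
from h import *
go(.5755,-.112,.028,90)
c=cam("top"); crop(c,260,120,140,110,5,"t7.png"); s=cam("scene"); crop(s,200,120,190,140,4,"s7.png")
E
```

```text
pos [ 0.5708 -0.1125  0.1597] rot [-1.7946e+02 -5.0000e-02  8.9740e+01] d_tool(cm) [ 0.04  0.6  13.17] w [-0.009 -0.001 -0.005] | in target axes [ 0.05  0.47 13.17] q [-15.  15.  27. 100.  -7.  68.  14.] t 4.45
```

View pics/t7.png

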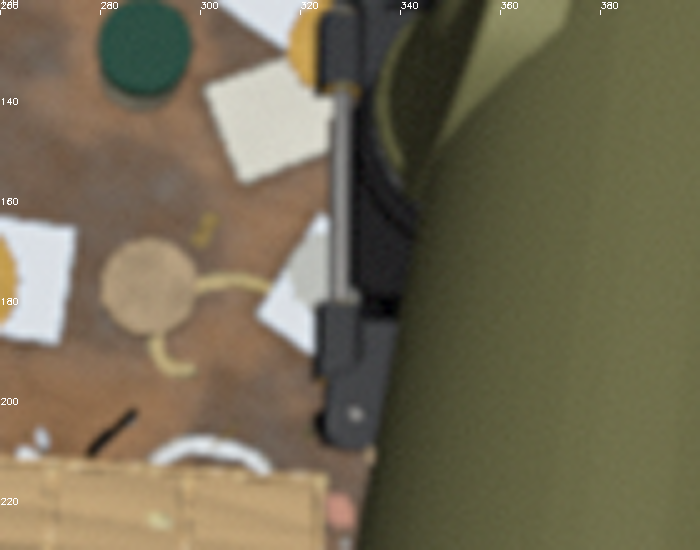

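View pics/s7.png

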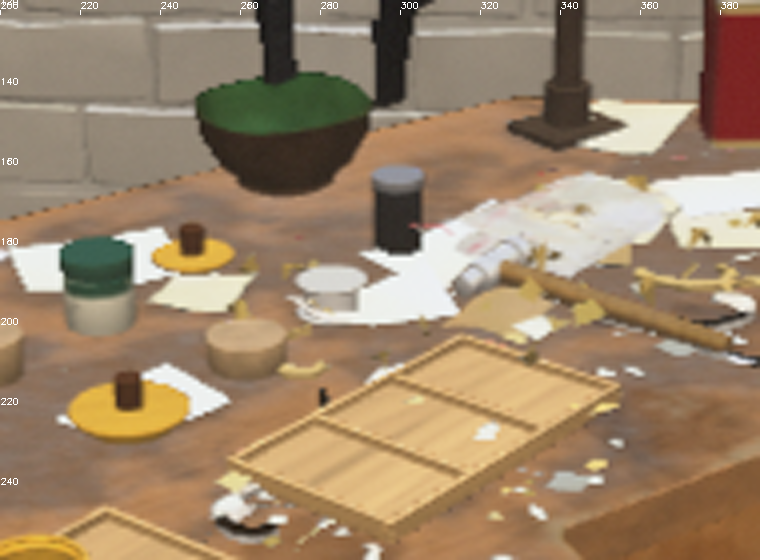

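```bash
python3 - <<'E'
from h import *
c=cam("top"); cv2.imwrite("pics/t8.png",c["img"][:,:,::-1])
s=cam("scene");cv2.imwrite("pics/s8.png",s["img"][:,:,::-1])
for dx in(-.0425,-.035,.035,.0425):
  for dy in(-.0095,.0095): print(dx,dy,pr(s,(.5708+dx,-.1125+dy,.1347)))
E
```

```text
-0.0425 -0.0095 [301.92801058 145.85060284]
-0.0425 0.0095 [296.87522404 148.06429196]
-0.035 -0.0095 [299.22425102 145.25320278]
-0.035 0.0095 [294.15920923 147.45223613]
0.035 -0.0095 [274.88468879 139.87533709]
0.035 0.0095 [269.71910556 141.94464172]
0.0425 -0.0095 [272.36910616 139.31951503]
0.0425 0.0095 [267.19413511 141.37563786]
```

View pics/t8.png

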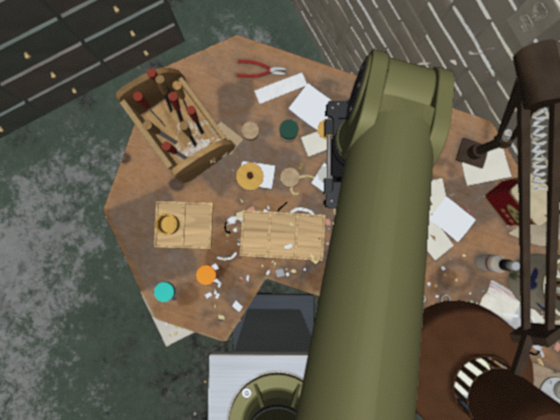

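View pics/s8.png

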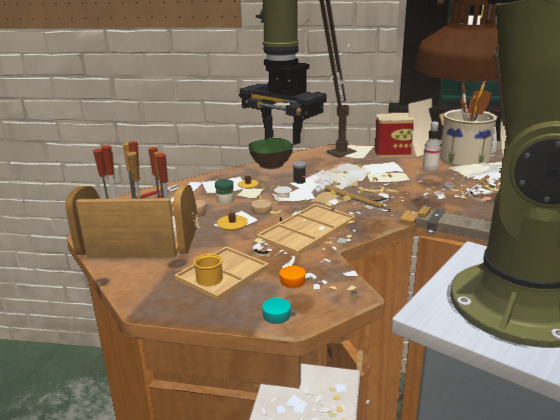

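>>> {"method": "move_arm", "body": {"steps": [[7, 0, 0.5, 4, 0, 0, 0], [7, 0, 0, 4, 0, 0, 0], [7, 0, 0, 2.5, 0, 0, 0], [7, 0, 0, 1, 0, 0, 0], [7, 0, 0, 0, 0, 0, 0]]}}

```text
time_s: 5.07
tool_pos: [0.5797, -0.1126, 0.0502]
tool_rot: [-180.0, -0.0, 89.8]
force: [0.0, 0.8, 1.1]
grip_width: 0.0699
```

>>> {"method": "move_arm", "body": {"steps": [[7, 0, -0.4, 1.2, 0, 0, 0], [7, 0, 0, 1, 0, 0, 0], [7, 0, 0, 0, 0, 0, 0]]}}

```text
time_s: 5.32
tool_pos: [0.5759, -0.1126, 0.0287]
tool_rot: [179.9, -0.0, 89.8]
force: [-0.9, 0.2, -0.9]
grip_width: 0.0698
```

```bash
python3 - <<'E'
from h import *
go(.5755,-.112,.028,90)
s=cam("scene"); crop(s,250,150,90,70,8,"s9.png")
E
```

```text
pos [ 0.5759 -0.1126  0.0287] rot [ 1.799e+02 -4.000e-02  8.979e+01] d_tool(cm) [ 0.06 -0.04  0.07] w [ 0.002 -0.001 -0.004] | in target axes [ 0.06 -0.04  0.07] q [-13.  24.  25. 106. -13.  53.  18.] t 5.32
```

View pics/s9.png

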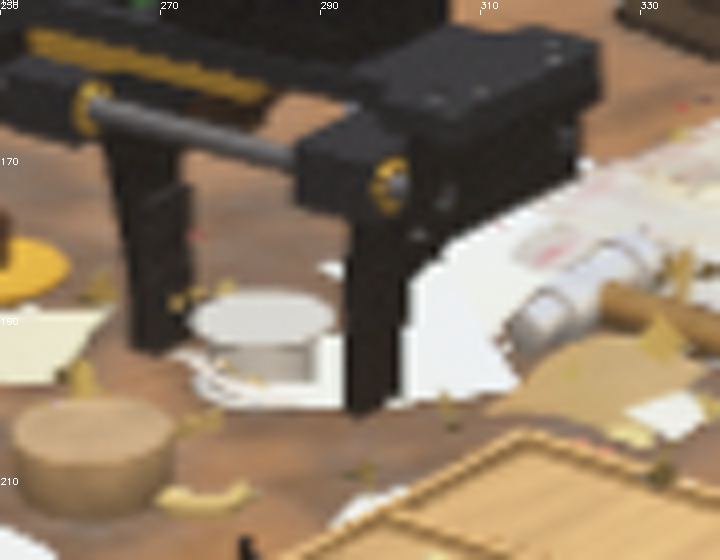

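>>> {"method": "move_arm", "body": {"steps": [[3.5, 0, 0, 0, 0, 0, 0], [3.5, 0, 0, 0, 0, 0, 0], [3.5, 0, 0, 0, 0, 0, 0], [3.5, 0, 0, 0, 0, 0, 0], [3.5, 0, 0, 0, 0, 0, 0]], "force": 20}}

```text
time_s: 5.78
tool_pos: [0.5765, -0.1127, 0.0294]
tool_rot: [179.8, -0.0, 89.8]
force: [0.0, -0.7, -0.2]
grip_width: 0.0445
```

>>> {"method": "move_arm", "body": {"steps": [[3.5, 0, 0, 0, 0, 0, 0], [3.5, 0, 0, -2, 0, 0, 0], [3.5, 0, 0, -3, 0, 0, 0], [3.5, 1, -2, -1, 0, 0, 0.02], [3.5, 1, -4, 0, 0, 0, 0.02]]}}

```text
time_s: 6.2
tool_pos: [0.5219, -0.0925, 0.0926]
tool_rot: [179.3, 0.1, 87.4]
force: [0.5, 0.6, 0.5]
grip_width: 0.0397
```

>>> {"method": "move_arm", "body": {"steps": [[3.5, 1, -4, 0, 0, 0, 0], [3.5, 0.9, -3, 0, 0, 0, 0], [3.5, 0, -1.5, 0, 0, 0, 0], [3.5, 0, 0, 0, 0, 0, 0]]}}

```text
time_s: 6.53
tool_pos: [0.4285, -0.0681, 0.0881]
tool_rot: [-179.9, -0.1, 87.5]
force: [0.2, 0.8, -0.8]
grip_width: 0.04
```

```bash
python3 - <<'E'
from h import *
print(env.get_obs()['grip_width'])
go(.428,-.0737,.0355,87.4)
s=cam("scene"); crop(s,210,140,200,150,4,"s10.png")
E
```

```text
0.03995507496446234
pos [ 0.4285 -0.0681  0.0881] rot [-1.7994e+02 -1.4000e-01  8.7550e+01] d_tool(cm) [-0.57 -0.02  5.26] w [-0.001 -0.002  0.003] | in target axes [-0.56 -0.03  5.26] q [-21.   0.  27. 124.  -0.  56.   4.] t 6.53
```

View pics/s10.png

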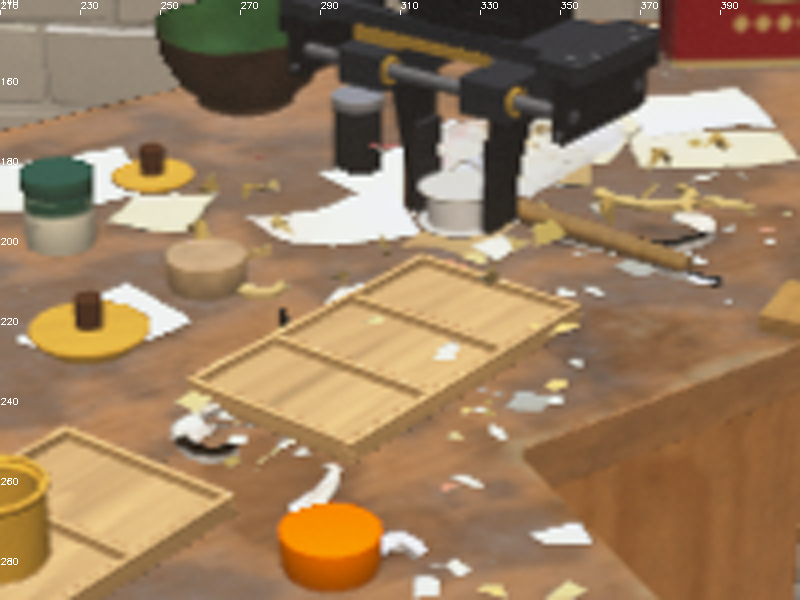

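>>> {"method": "move_arm", "body": {"steps": [[3.5, -0.5, 0, 2, 0, 0, 0], [3.5, 0, 0, 2, 0, 0, 0], [3.5, 0, 0, 0.8, 0, 0, 0], [3.5, 0, 0, 0.3, 0, 0, 0], [3.5, 0, 0, 0, 0, 0, 0]]}}

```text
time_s: 7.0
tool_pos: [0.4325, -0.0743, 0.0373]
tool_rot: [180.0, 0.0, 87.5]
force: [-0.5, -0.4, -0.3]
grip_width: 0.0399
```

>>> {"method": "move_arm", "body": {"steps": [[3.5, 0, -0.4, 0, 0, 0, 0], [3.5, 0, 0, 0.15, 0, 0, 0], [3.5, 0, 0, 0, 0, 0, 0], [5.4, 0, 0, 0, 0, 0, 0], [5.4, 0, 0, 0, 0, 0, 0]]}}

```text
time_s: 7.42
tool_pos: [0.4288, -0.0738, 0.0368]
tool_rot: [179.8, -0.0, 87.5]
force: [0.2, -0.3, -0.9]
grip_width: 0.0467
```

```bash
python3 - <<'E'
from h import *
go(.428,-.0737,.0355,87.4)
s=cam("scene"); crop(s,250,150,130,100,6,"s11.png")
E
```

```text
pos [ 0.4288 -0.0738  0.0368] rot [ 1.7981e+02 -4.0000e-02  8.7500e+01] d_tool(cm) [ 0.   -0.08  0.13] w [ 0.003 -0.001  0.002] | in target axes [ 0.   -0.08  0.13] q [-20.   5.  27. 126.  -3.  49.   7.] t 7.42
```

View pics/s11.png

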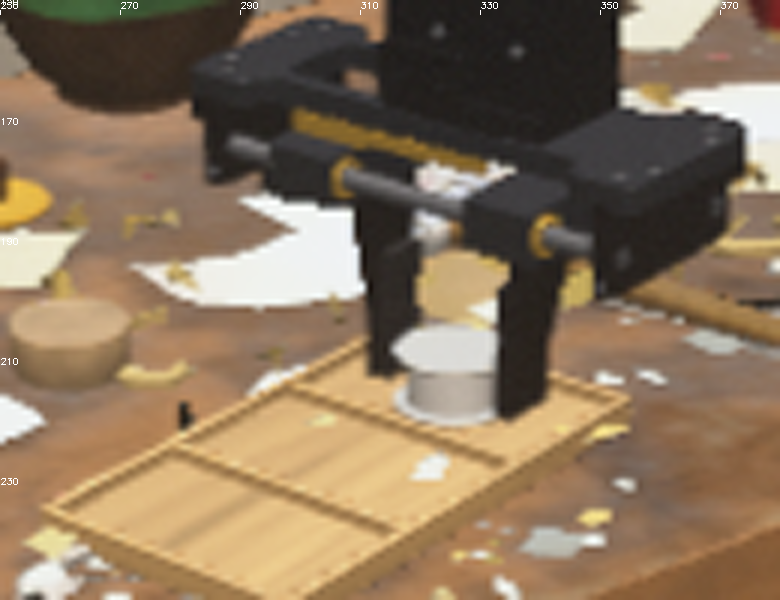

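>>> {"method": "move_arm", "body": {"steps": [[5.4, 0, 0, 0, 0, 0, 0], [5.4, 0, 0, -3, 0, 0, 0], [5.4, 0, 0, -3, 0, 0, 0], [6.5, 1, 2, -2, 0, 0, 0], [7, 1, 4, 0, 0, 0, 0]]}}

```text
time_s: 7.88
tool_pos: [0.4897, -0.0568, 0.1211]
tool_rot: [179.5, -0.2, 87.4]
force: [0.8, 0.4, -0.2]
grip_width: 0.0608
```

>>> {"method": "move_arm", "body": {"steps": [[7, 1, 4, 0, 0, 0, 0], [7, 1, 4, 0, 0, 0, 0], [7, 1, 4, 0, 0, 0, 0], [7, 0, 4, 0, 0, 0, 0], [7, 0, 1.5, 0, 0, 0, 0]]}}

```text
time_s: 8.3
tool_pos: [0.6697, -0.0323, 0.1161]
tool_rot: [179.7, 0.0, 87.7]
force: [-0.7, -0.7, -0.4]
grip_width: 0.0699
```

```bash
python3 - <<'E'
from h import *
go(.677,-.020,.046,88)
c=cam("top"); crop(c,230,100,150,170,3,"t12.png")
s=cam("scene"); crop(s,200,140,130,110,6,"s12.png")
E
```

```text
pos [ 0.6697 -0.0323  0.1161] rot [179.72   0.    87.68] d_tool(cm) [1.26 0.65 7.01] w [ 0.005  0.    -0.006] | in target axes [1.26 0.69 7.01] q [-19.  27.  25.  90. -12.  66.   7.] t 8.3
```

View pics/t12.png

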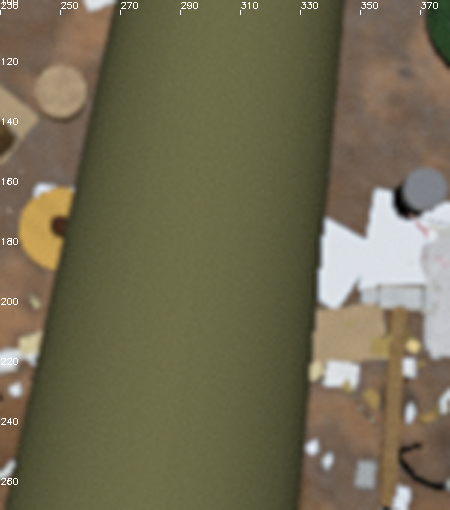

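View pics/s12.png

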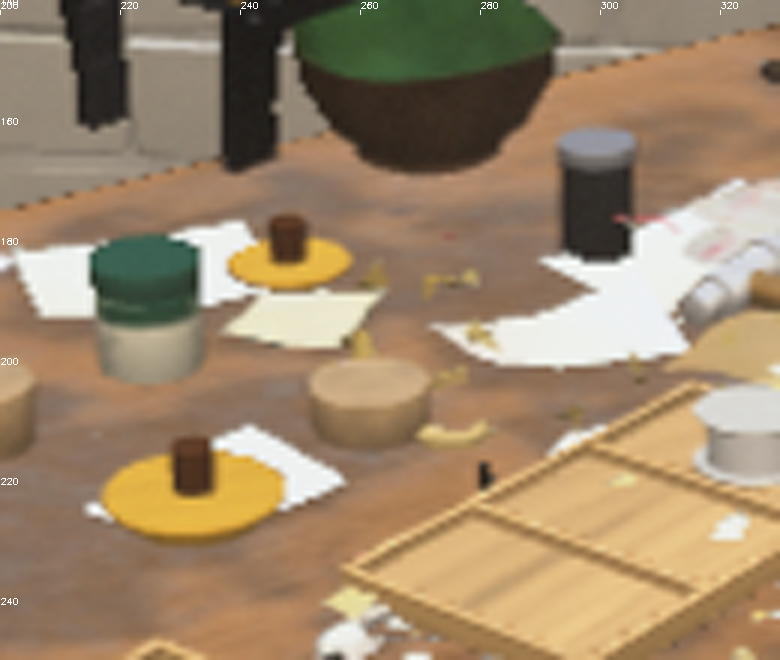

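```bash
python3 - <<'E'
from h import *
import pickle
t=cam("top");s=cam("scene"); pickle.dump((t,s),open("cal.pkl","wb"))
def circ(c,x,y,z,r):
    a=np.array([pr(c,(x+r*np.cos(k),y+r*np.sin(k),z)) for k in np.linspace(0,6.28,90)])
    return a.min(0).round(1),a.max(0).round(1)
print("jar base",circ(s,.677,-.02,0,.021),"cap top",circ(s,.677,-.02,.046,.0225))
print("wide base",circ(s,.5682,-.0246,0,.023),"top",circ(s,.5682,-.0246,.02,.023))
print("small disc",circ(s,.6874,-.1165,.011,.026),"large",circ(s,.57,.0705,.011,.033))
print("canister rim",circ(s,.453,.252,.044,.025))
E
```

```text
jar base (array([216.9, 196.6]), array([234.7, 203.8])) cap top (array([214.9, 178.6]), array([234.3, 185.8]))
wide base (array([252.1, 206.6]), array([272.5, 215.3])) top (array([251.8, 198.7]), array([272.3, 207.1]))
small disc (array([238.7, 178.6]), array([259.5, 186.4])) large (array([217.3, 214.7]), array([248.4, 228.4]))
canister rim (array([195.9, 251.9]), array([224.8, 266.5]))
```

>>> {"method": "move_arm", "body": {"steps": [[7, 0.9, 0.3, 1, 0, 0, 0], [7, 0, 0, 1, 0, 0, 0], [7, 0, 0, 0, 0, 0, 0]]}}

```text
time_s: 8.75
tool_pos: [0.666, -0.0235, 0.094]
tool_rot: [-179.9, -0.1, 87.6]
force: [-0.9, 0.3, -1.5]
grip_width: 0.0698
```

>>> {"method": "move_arm", "body": {"steps": [[7, 0.4, 1.0, 0, 0, 0, 0], [7, 0, 0, 1, 0, 0, 0], [7, 0, 0, 2.0, 0, 0, 0], [7, 0, 0, 1.5, 0, 0, 0], [7, 0, 0, 0, 0, 0, 0]]}}

```text
time_s: 9.17
tool_pos: [0.6751, -0.0215, 0.0472]
tool_rot: [-179.7, -0.0, 87.5]
force: [-1.6, -0.4, -0.4]
grip_width: 0.0702
```

>>> {"method": "move_arm", "body": {"steps": [[4, 0.1, 0.1, 0, 0, 0, 0], [4, 0, 0, 0, 0, 0, 0], [4, 0, 0, 0, 0, 0, 0], [4, 0, 0, 0, 0, 0, 0], [4, 0, 0, 0, 0, 0, 0]], "force": 20}}

```text
time_s: 9.58
tool_pos: [0.6802, -0.0209, 0.0528]
tool_rot: [179.8, -0.0, 87.5]
force: [-0.6, -0.5, -0.1]
grip_width: 0.0452
```

>>> {"method": "move_arm", "body": {"steps": [[5.5, 0, 0, 0, 0, 0, 0], [5.5, 0, -0.2, 0.9, 0, 0, 0], [5.5, 0, 0, 0, 0, 0, 0], [5.5, 0, 0, 0, 0, 0, 0]]}}

```text
time_s: 9.92
tool_pos: [0.6769, -0.0206, 0.0418]
tool_rot: [180.0, -0.0, 87.5]
force: [-0.1, -0.6, 0.5]
grip_width: 0.0542
```

```bash
python3 - <<'E'
from h import *
go(.677,-.020,.046,88)
s=cam("scene"); crop(s,190,140,100,80,7,"s13.png")
E
```

```text
pos [ 0.6769 -0.0206  0.0418] rot [ 1.7999e+02 -2.0000e-02  8.7500e+01] d_tool(cm) [ 0.06  0.01 -0.42] w [ 0.    -0.    -0.009] | in target axes [ 0.06  0.01 -0.42] q [-18.  32.  24.  91. -15.  59.   7.] t 9.92
```

View pics/s13.png

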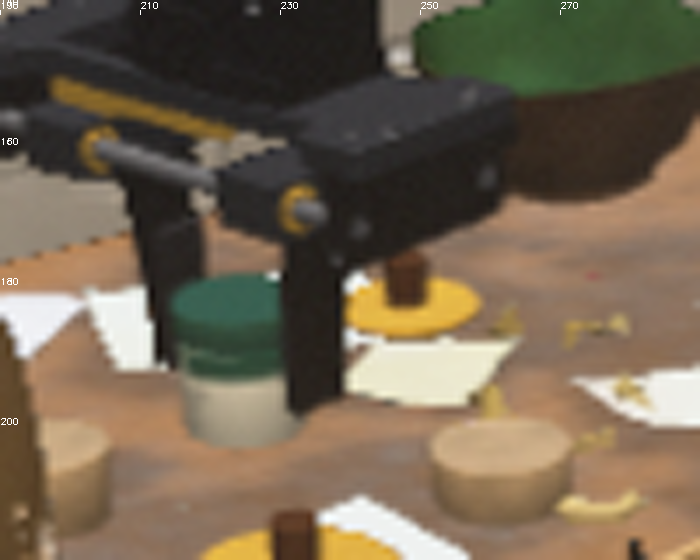

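>>> {"method": "move_arm", "body": {"steps": [[4, 0, 0, 0, 0, 0, 0], [4, 0, 0, 0, 0, 0, 0], [4, 0, 0, 0, 0, 0, 0], [4, 0, 0, 0, 0, 0, 0], [4, 0, 0, 0, 0, 0, 0]]}}

```text
time_s: 10.38
tool_pos: [0.678, -0.0207, 0.043]
tool_rot: [179.9, -0.0, 87.5]
force: [0.3, -0.7, -1.1]
grip_width: 0.0435
```

>>> {"method": "move_arm", "body": {"steps": [[4, 0, 0, -2, 0, 0, 0], [4, 0, 0, -3, 0, 0, 0], [4, 0, -2, -1, 0, 0, 0], [4, 0, -4, 0, 0, 0, 0], [4, 0, -4, 0, 0, 0, 0]]}}

```text
time_s: 10.8
tool_pos: [0.578, -0.0166, 0.1035]
tool_rot: [179.7, -0.0, 87.5]
force: [-0.0, 0.0, -0.5]
grip_width: 0.0438
```

>>> {"method": "move_arm", "body": {"steps": [[4, 0, -4, 0, 0, 0, 0], [4, 0.5, -4, 0, 0, 0, 0], [4, 0.5, -4, 0, 0, 0, 0], [4, 0, -2, 0, 0, 0, 0], [4, 0, 0, 0, 0, 0, 0]]}}

```text
time_s: 11.22
tool_pos: [0.4334, 0.0004, 0.1015]
tool_rot: [-179.9, -0.1, 87.6]
force: [0.2, -0.6, -1.2]
grip_width: 0.0434
```

```bash
python3 - <<'E'
from h import *
go(.431,-.0098,.048,87.4)
s=cam("scene"); crop(s,220,140,130,110,6,"s14.png")
E
```

```text
pos [4.334e-01 4.000e-04 1.015e-01] rot [-1.7988e+02 -1.4000e-01  8.7570e+01] d_tool(cm) [-1.04 -0.19  5.35] w [-0.002 -0.002  0.003] | in target axes [-1.03 -0.19  5.35] q [-29.  -1.  25. 123.   0.  58.  -6.] t 11.22
```

View pics/s14.png

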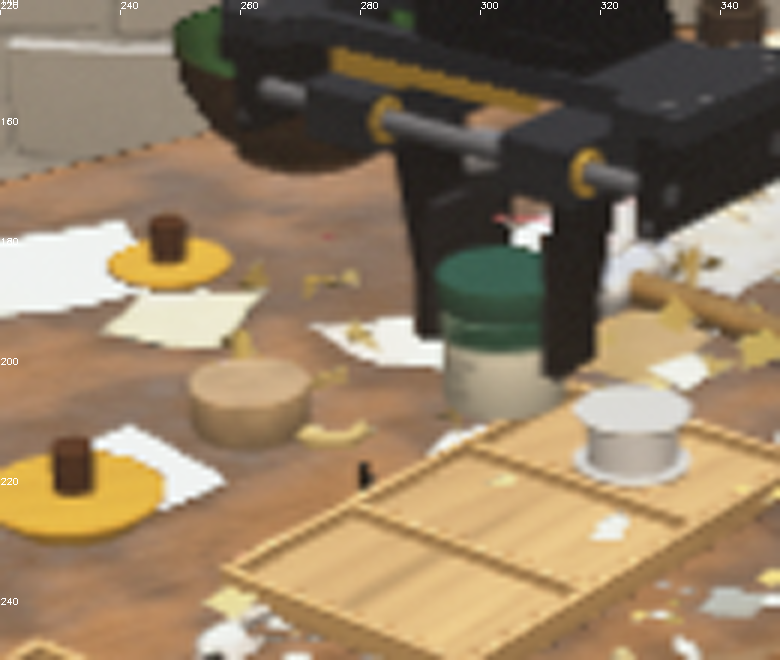

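>>> {"method": "move_arm", "body": {"steps": [[4, -0.9, -0.2, 0, 0, 0, 0], [4, 0, 0, 2, 0, 0, 0], [4, 0, 0, 2, 0, 0, 0], [4, 0, 0, 0.5, 0, 0, 0], [4, 0, 0, 0, 0, 0, 0]]}}

```text
time_s: 11.68
tool_pos: [0.4357, -0.0102, 0.0561]
tool_rot: [-180.0, 0.1, 87.4]
force: [-0.0, 0.9, -0.3]
grip_width: 0.0439
```

>>> {"method": "move_arm", "body": {"steps": [[4, 0, -0.45, 0.2, 0, 0, 0], [4, 0, 0, 0.3, 0, 0, 0], [4, 0, 0, 0.1, 0, 0, 0], [4, 0, 0, 0, 0, 0, 0], [4, 0, 0, 0, 0, 0, 0]]}}

```text
time_s: 12.1
tool_pos: [0.432, -0.0088, 0.0518]
tool_rot: [179.8, -0.0, 87.5]
force: [0.9, 0.3, -1.0]
grip_width: 0.0437
```

>>> {"method": "move_arm", "body": {"steps": [[4, 0, -0.1, 0.2, 0, 0, 0], [4, 0, 0, 0.1, 0, 0, 0], [4, 0, 0, 0, 0, 0, 0]]}}

```text
time_s: 12.35
tool_pos: [0.4308, -0.0086, 0.0489]
tool_rot: [179.9, -0.1, 87.5]
force: [-1.2, 0.7, 4.3]
grip_width: 0.0437
```

```bash
python3 - <<'E'
from h import *
go(.431,-.0098,.049,87.4)
s=cam("scene"); crop(s,250,150,110,90,7,"s15.png")
E
```

```text
pos [ 0.4308 -0.0086  0.0489] rot [ 1.7986e+02 -6.0000e-02  8.7500e+01] d_tool(cm) [-0.12  0.02 -0.01] w [ 0.002 -0.001  0.002] | in target axes [-0.12  0.02 -0.01] q [-28.   3.  26. 126.  -2.  51.  -3.] t 12.35
```

View pics/s15.png

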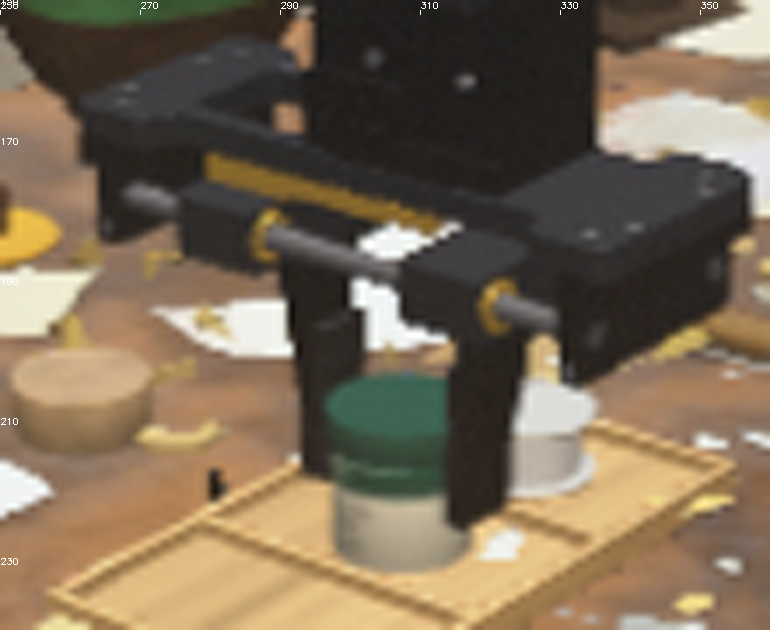

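>>> {"method": "move_arm", "body": {"steps": [[5.8, 0, 0, 0, 0, 0, 0], [5.8, 0, 0, 0, 0, 0, 0], [5.8, 0, 0, 0, 0, 0, 0], [5.8, 0, 0, -3, 0, 0, 0], [5.8, 0, 0, -4, 0, 0, 0]]}}

```text
time_s: 12.82
tool_pos: [0.4273, -0.0094, 0.1161]
tool_rot: [-179.7, 0.1, 87.5]
force: [1.1, 2.0, 1.4]
grip_width: 0.0569
```

>>> {"method": "move_arm", "body": {"steps": [[7, 0, 2, -1, 0, 0, 0], [7, -0.7, 4, 0, 0, 0, 0], [7, -0.5, 4, 0, 0, 0, 0], [7, -0.3, 3, 0, 0, 0, 0], [7, 0, 0, 0, 0, 0, 0]]}}

```text
time_s: 13.23
tool_pos: [0.5647, -0.0305, 0.1282]
tool_rot: [179.7, 0.1, 87.5]
force: [-0.7, -0.3, 0.4]
grip_width: 0.0696
```

```bash
python3 - <<'E'
from h import *
go(.5682,-.0246,.028,87.4)
s=cam("scene"); crop(s,200,140,150,120,5,"s16.png")
E
```

```text
pos [ 0.5647 -0.0305  0.1282] rot [1.7966e+02 1.5000e-01 8.7470e+01] d_tool(cm) [ 0.63  0.26 10.02] w [0.006 0.003 0.001] | in target axes [ 0.61  0.32 10.02] q [-25.  14.  29. 105.  -7.  63.   4.] t 13.23
```

View pics/s16.png

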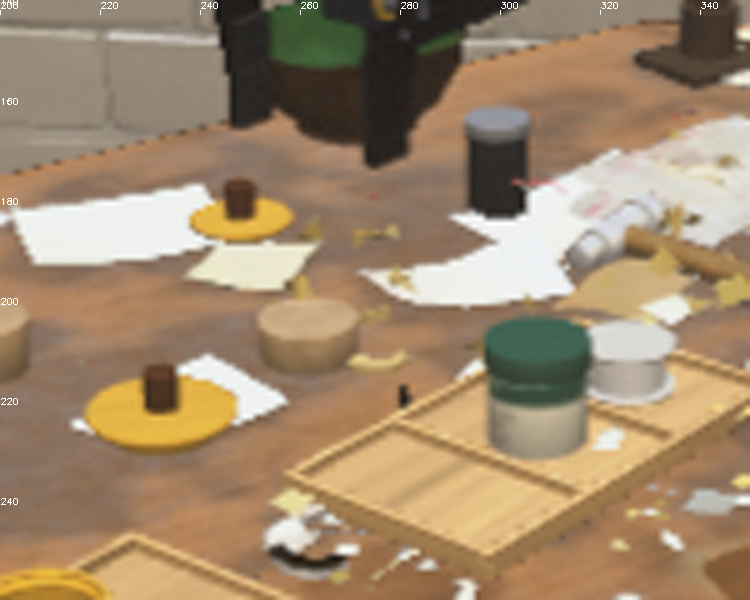

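>>> {"method": "move_arm", "body": {"steps": [[7, 0.5, 0, 4, 0, 0, 0], [7, 0, 0, 3, 0, 0, 0], [7, 0, 0, 1, 0, 0, 0], [7, 0, 0, 0, 0, 0, 0]]}}

```text
time_s: 13.62
tool_pos: [0.5576, -0.0244, 0.0466]
tool_rot: [-179.9, 0.0, 87.5]
force: [-0.3, -0.5, 0.3]
grip_width: 0.0697
```

>>> {"method": "move_arm", "body": {"steps": [[7, 0, 0.8, 0, 0, 0, 0], [7, 0, 0, 0, 0, 0, 0], [7, 0, 0, 0, 0, 0, 0]]}}

```text
time_s: 13.87
tool_pos: [0.5694, -0.025, 0.0503]
tool_rot: [179.7, -0.0, 87.5]
force: [-1.0, 0.2, 0.8]
grip_width: 0.0697
```

>>> {"method": "move_arm", "body": {"steps": [[7, 0, 0, 1.2, 0, 0, 0], [7, 0, 0, 1, 0, 0, 0], [7, 0, 0, 0, 0, 0, 0], [7, 0, 0, 0, 0, 0, 0]]}}

```text
time_s: 14.2
tool_pos: [0.5686, -0.0248, 0.0266]
tool_rot: [179.8, -0.0, 87.5]
force: [0.3, -0.3, 3.7]
grip_width: 0.0698
```

>>> {"method": "move_arm", "body": {"steps": [[4, 0, 0, -0.2, 0, 0, 0], [4, 0, 0, 0, 0, 0, 0], [4, 0, 0, 0, 0, 0, 0], [4, 0, 0, 0, 0, 0, 0], [4, 0, 0, 0, 0, 0, 0]], "force": 12}}

```text
time_s: 14.62
tool_pos: [0.5677, -0.0249, 0.0282]
tool_rot: [179.9, -0.0, 87.5]
force: [-0.3, -0.4, 0.1]
grip_width: 0.0457
```

>>> {"method": "move_arm", "body": {"steps": [[4, 0, 0, 0, 0, 0, 0], [4, 0, 0, -2, 0, 0, 0], [4, 0, 0, -3, 0, 0, 0], [4, 0, 0, -3, 0, 0, 0], [4, 1, -3, -1, 0, 0, 0]]}}

```text
time_s: 15.03
tool_pos: [0.5447, -0.016, 0.1235]
tool_rot: [179.2, 0.1, 87.3]
force: [0.9, 0.3, 2.4]
grip_width: 0.0455
```

```bash
python3 - <<'E'
from h import *
go(.434,.054,.034,87.4)
E
```

```text
pos [ 0.5447 -0.016   0.1235] rot [1.792e+02 7.000e-02 8.731e+01] d_tool(cm) [  6.49 -11.51   8.79] w [ 0.014  0.001 -0.002] | in target axes [  6.5  -11.38   8.95] q [-27.  11.  29. 108.  -6.  61.   1.] t 15.03
```

>>> {"method": "move_arm", "body": {"steps": [[4, 3, -3, 0, 0, 0, 0], [4, 2.5, -3.5, 0, 0, 0, 0], [4, 0.8, -3, 0, 0, 0, 0], [4, 0, -1.2, 1, 0, 0, 0], [4, 0, 0, 2, 0, 0, 0]]}}

```text
time_s: 15.45
tool_pos: [0.4345, 0.0545, 0.0896]
tool_rot: [179.7, -0.2, 87.7]
force: [1.7, -0.6, -0.2]
grip_width: 0.0454
```

>>> {"method": "move_arm", "body": {"steps": [[4, 0, 0, 2, 0, 0, 0], [4, 0, 0, 0.5, 0, 0, 0], [4, 0, 0, 0, 0, 0, 0]]}}

```text
time_s: 15.7
tool_pos: [0.4345, 0.0522, 0.0622]
tool_rot: [-179.9, 0.1, 87.5]
force: [0.7, -0.0, 0.1]
grip_width: 0.0452
```

```bash
python3 - <<'E'
from h import *
go(.434,.054,.034,87.4)
s=cam("scene"); crop(s,220,150,120,100,6,"s17.png")
E
```

```text
pos [0.4345 0.0522 0.0622] rot [-1.7994e+02  5.0000e-02  8.7480e+01] d_tool(cm) [ 0.18 -0.06  2.82] w [-0.001  0.001  0.001] | in target axes [ 0.17 -0.06  2.82] q [-35.   3.  25. 125.  -2.  53. -11.] t 15.7
```

View pics/s17.png

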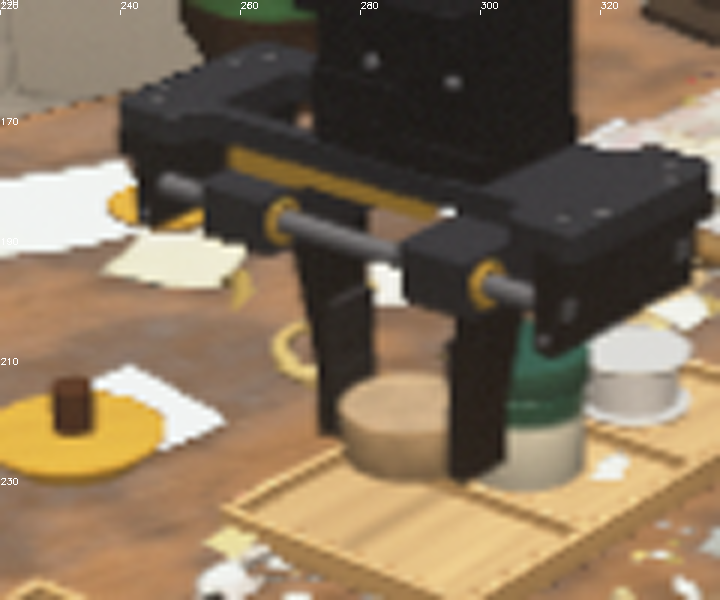

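>>> {"method": "move_arm", "body": {"steps": [[4, 0.15, 0, 1.5, 0, 0, 0], [4, 0, 0, 0.7, 0, 0, 0], [4, 0, 0, 0.2, 0, 0, 0], [4, 0, 0, 0, 0, 0, 0]]}}

```text
time_s: 16.08
tool_pos: [0.436, 0.0539, 0.0394]
tool_rot: [179.9, -0.0, 87.5]
force: [-0.7, -0.2, 0.5]
grip_width: 0.0453
```

>>> {"method": "move_arm", "body": {"steps": [[4, 0, -0.2, 0.3, 0, 0, 0], [4, 0, 0, 0.2, 0, 0, 0], [4, 0, 0, 0.1, 0, 0, 0], [4, 0, 0, 0, 0, 0, 0]]}}

```text
time_s: 16.42
tool_pos: [0.4341, 0.0543, 0.0341]
tool_rot: [179.9, -0.0, 87.5]
force: [-3.1, -0.4, 5.8]
grip_width: 0.0459
```

>>> {"method": "move_arm", "body": {"steps": [[6, 0, 0, 0, 0, 0, 0], [6, 0, 0, 0, 0, 0, 0], [6, 0, 0, -2, 0, 0, 0], [6, 0, 0, -4, 0, 0, 0], [6.5, 0, 3, -3, 0, 0, 0]]}}

```text
time_s: 16.83
tool_pos: [0.4589, 0.053, 0.1238]
tool_rot: [-179.8, -0.1, 87.5]
force: [0.9, 0.6, -0.3]
grip_width: 0.0616
```

>>> {"method": "move_arm", "body": {"steps": [[6.5, 0, 4, 0, 0, 0, 0], [6.5, 0.5, 4, 0, 0, 0, 0], [6.5, 0.7, 4, 0, 0, 0, 0], [6.5, 0.7, 4, 0, 0, 0, 0], [6.5, 0.3, 3, 0, 0, 0, 0]]}}

```text
time_s: 17.25
tool_pos: [0.6569, 0.0681, 0.1228]
tool_rot: [179.8, -0.0, 87.6]
force: [0.2, 0.7, 0.6]
grip_width: 0.0647
```

>>> {"method": "move_arm", "body": {"steps": [[6.5, 0, 0, 0, 0, 0, -0.12], [6.5, 0, 0, 0, 0, 0, -0.12], [6.5, 0, 0, 0, 0, 0, 0]]}}

```text
time_s: 17.5
tool_pos: [0.6542, 0.0664, 0.1223]
tool_rot: [180.0, 0.0, 101.4]
force: [0.2, 0.1, 0.3]
grip_width: 0.065
```

```bash
python3 - <<'E'
from h import *
go(.677,.0704,.030,101)
s=cam("scene"); cv2.imwrite("pics/s18.png",s["img"][:,:,::-1])
print(bp(s,234,145,.05),bp(cam("top"),234,145,.05))
E
```

```text
pos [0.6542 0.0664 0.1223] rot [1.7995e+02 3.0000e-02 1.0141e+02] d_tool(cm) [-0.05  2.3   9.23] w [0.001 0.001 0.007] | in target axes [-0.04  2.31  9.23] q [-27.  25.  24.  91. -11.  66.  11.] t 17.5
[ 0.83951152 -0.22950809  0.05      ] [0.63556994 0.10567119 0.05      ]
```

View pics/s18.png

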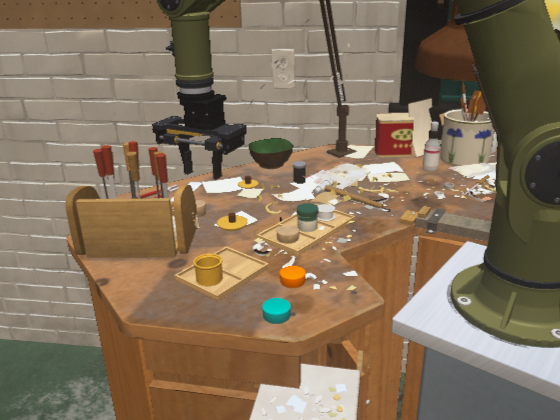

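```bash
python3 - <<'E'
from h import *
import pickle
t,s=pickle.load(open("cal.pkl","rb"))
for z in(0,.03,.05,.07,.09,.11):
    p=bp(t,234,145,z); print(z,p,pr(s,p))
    p=bp(t,222,140,z); print("   arch",p,pr(s,p))
E
```

```text
0 [0.64761575 0.11060595 0.        ] [194.15189613 223.22947742]
   arch [0.65928608 0.13978316 0.        ] [180.39838186 226.70890223]
0.03 [0.64038827 0.10764509 0.03      ] [196.30856588 211.03644587]
   arch [0.65167317 0.13585871 0.03      ] [182.86852635 214.29831781]
0.05 [0.63556994 0.10567119 0.05      ] [197.77718907 202.733381  ]
   arch [0.6465979 0.1332424 0.05     ] [184.54990704 205.85066746]
0.07 [0.63075162 0.10369729 0.07      ] [199.27123441 194.28658849]
   arch [0.64152263 0.1306261  0.07      ] [186.25980385 197.25974546]
0.09 [0.6259333  0.10172339 0.09      ] [200.79136775 185.69230382]
   arch [0.63644736 0.1280098  0.09      ] [187.99894842 188.52187583]
0.11 [0.62111498 0.09974948 0.11      ] [202.33827842 176.94662987]
   arch [0.63137209 0.12539349 0.11      ] [189.76809766 179.63325574]
```

>>> {"method": "move_arm", "body": {"steps": [[6.5, 0, 1.8, 0, 0, 0, -0.12], [6.5, 0, 0, 1, 0, 0, -0.12], [6.5, 0, 0, 2, 0, 0, 0], [6.5, 0, 0, 1, 0, 0, 0], [6.5, 0, 0, 0, 0, 0, 0]]}}

```text
time_s: 18.02
tool_pos: [0.6694, 0.07, 0.0805]
tool_rot: [-179.8, -0.1, 114.9]
force: [-0.4, -0.2, 0.1]
grip_width: 0.0652
```

```bash
python3 - <<'E'
from h import *
go(.677,.0704,.030,115)
s=cam("scene"); crop(s,150,100,120,110,6,"s19.png")
E
```

```text
pos [0.6694 0.07   0.0805] rot [-1.7984e+02 -6.0000e-02  1.1486e+02] d_tool(cm) [-0.29  0.72  5.05] w [-0.003 -0.001 -0.002] | in target axes [-0.29  0.7   5.05] q [-24.  29.  21.  90. -11.  63.  24.] t 18.02
```

View pics/s19.png

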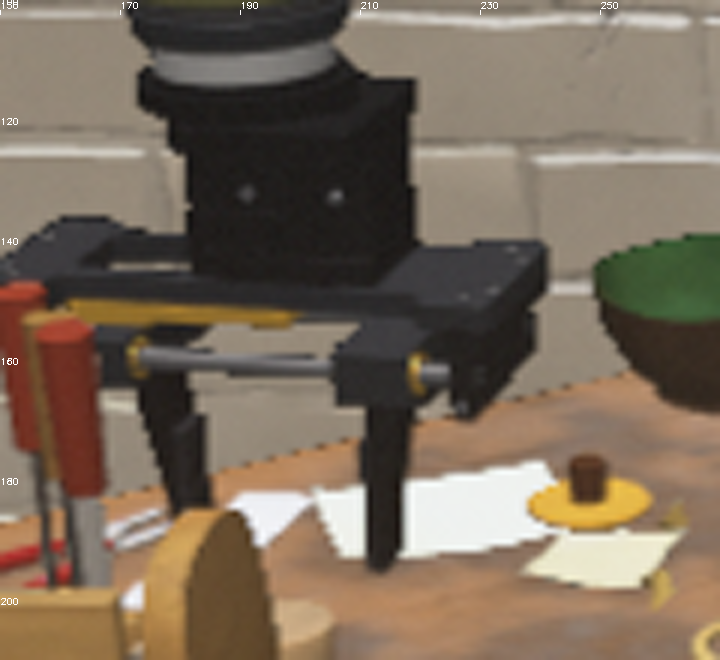

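>>> {"method": "move_arm", "body": {"steps": [[6.5, -0.2, 0.5, 1, 0, 0, 0], [6.5, 0, 0, 2, 0, 0, 0], [6.5, 0, 0, 1.2, 0, 0, 0], [6.5, 0, 0, 0, 0, 0, 0], [6.5, 0, 0, 0, 0, 0, 0]]}}

```text
time_s: 18.48
tool_pos: [0.6768, 0.0703, 0.0407]
tool_rot: [180.0, 0.0, 115.0]
force: [-0.5, -0.0, 0.4]
grip_width: 0.065
```

```bash
python3 - <<'E'
from h import *
go(.677,.0704,.030,115)
s=cam("scene"); crop(s,150,130,100,90,7,"s20.png")
E
```

```text
pos [0.6768 0.0703 0.0407] rot [1.7997e+02 2.0000e-02 1.1498e+02] d_tool(cm) [-0.    0.02  1.07] w [ 0.001  0.    -0.   ] | in target axes [-0.    0.02  1.07] q [-23.  32.  20.  91. -12.  59.  25.] t 18.48
```

View pics/s20.png

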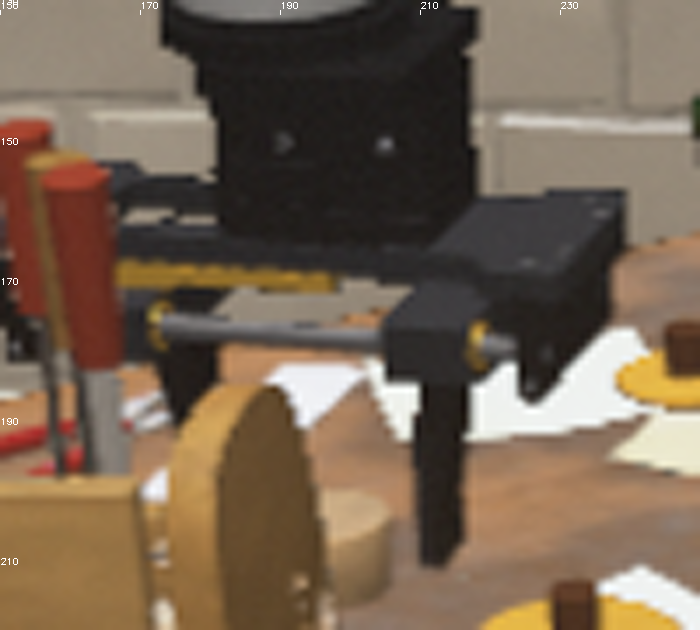

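Aligned; down the last centimetre and close.

>>> {"method": "move_arm", "body": {"steps": [[6.5, 0, 0, 0.8, 0, 0, 0], [6.5, 0, 0, 0.3, 0, 0, 0], [6.5, 0, 0, 0, 0, 0, 0], [3.6, 0, 0, 0, 0, 0, 0], [3.6, 0, 0, 0, 0, 0, 0]], "force": 12}}

```text
time_s: 18.95
tool_pos: [0.6774, 0.0705, 0.0306]
tool_rot: [179.9, 0.0, 115.0]
force: [0.4, 0.0, 0.3]
grip_width: 0.0578
```

>>> {"method": "move_arm", "body": {"steps": [[3.6, 0, 0, 0, 0, 0, 0], [3.6, 0, 0, 0, 0, 0, 0], [3.6, 0, 0, 0, 0, 0, 0], [3.6, 0, 0, 0, 0, 0, 0]]}}

```text
time_s: 19.28
tool_pos: [0.6774, 0.0704, 0.0306]
tool_rot: [179.9, 0.0, 115.0]
force: [-0.9, -0.8, -0.1]
grip_width: 0.0402
```

>>> {"method": "move_arm", "body": {"steps": [[3.6, 0, 0, -2, 0, 0, 0], [3.6, 0, 0, -3, 0, 0, 0], [3.6, 0, 0, -4, 0, 0, 0], [3.6, -1, -2, 0, 0, 0, 0.11], [3.6, -1, -2.5, 0, 0, 0, 0.11]]}}

```text
time_s: 19.7
tool_pos: [0.6457, 0.0366, 0.1237]
tool_rot: [179.4, 0.0, 102.3]
force: [-0.5, -0.8, -0.5]
grip_width: 0.0407
```

>>> {"method": "move_arm", "body": {"steps": [[3.6, 0, -3, 0, 0, 0, 0.11], [3.6, 0, -4, 0, 0, 0, 0.11], [3.6, 0, -4, 0, 0, 0, 0], [3.6, 1, -3, 0, 0, 0, 0], [3.6, 2, 0, 0, 0, 0, 0]]}}

```text
time_s: 20.12
tool_pos: [0.497, 0.0521, 0.1186]
tool_rot: [-179.7, -0.0, 89.5]
force: [0.0, -0.5, -0.0]
grip_width: 0.0403
```

```bash
python3 - <<'E'
from h import *
go(.4517,.1925,.037,88.8)
c=cam("top"); crop(c,140,190,200,100,4,"t21.png")
s=cam("scene"); crop(s,160,230,130,80,6,"s21.png")
E
```

```text
pos [0.497  0.0521 0.1186] rot [-1.7972e+02 -4.0000e-02  8.9530e+01] d_tool(cm) [14.   -4.6   8.19] w [-0.005 -0.001  0.013] | in target axes [13.94 -4.82  8.16] q [-34.   7.  27. 114.  -3.  61.  -6.] t 20.12
```

View pics/t21.png

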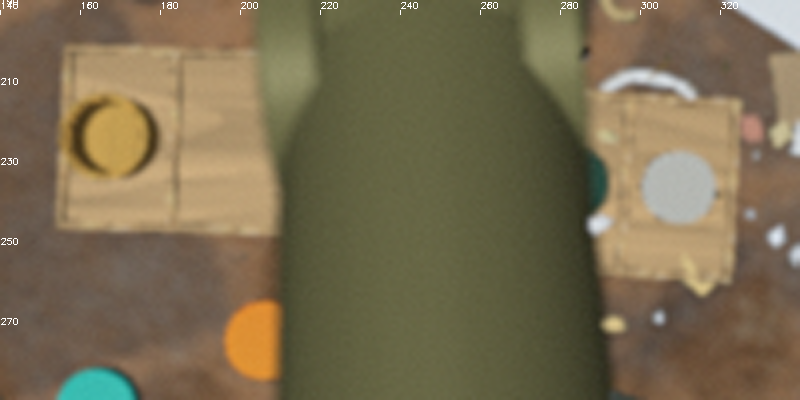

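View pics/s21.png

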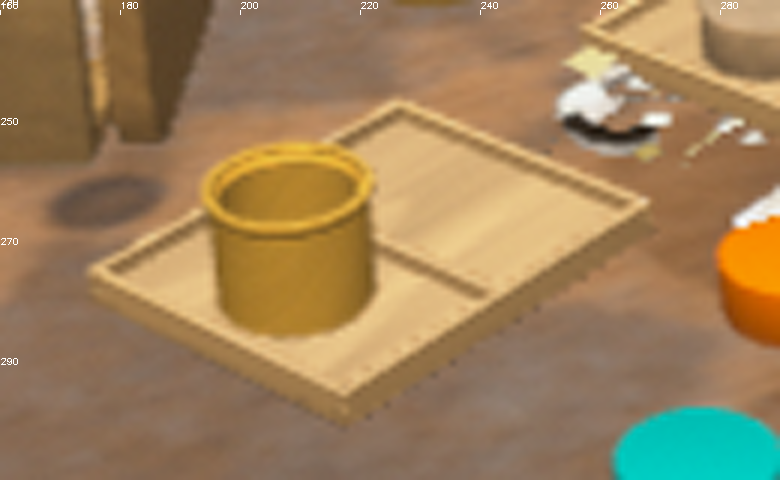

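```bash
python3 - <<'E'
from h import *
import pickle
from scipy.optimize import least_squares
t,s=pickle.load(open("cal.pkl","rb"))
def W(p,l):
    c,sn=np.cos(p[2]),np.sin(p[2]); return (p[0]+c*l[0]-sn*l[1],p[1]+sn*l[0]+c*l[1],l[2])
def circ(c,p,l,r):
    a=np.array([pr(c,W(p,(l[0]+r*np.cos(k),l[1]+r*np.sin(k),l[2]))) for k in np.linspace(0,6.283,120)])
    return np.r_[a.min(0),a.max(0)]
C=[(t,(140+66/4,190+44/4),(.054,.066,.012)),(t,(140+291/4,190+52/4),(.054,-.066,.012)),(t,(140+283/4,190+236/4),(-.054,-.066,.012)),(t,(140+56/4,190+228/4),(-.054,.066,.012)),
(s,(174.7,275.5),(-0,0,0))]
# scene corners: identify
p0=(.4524,.2239,-.021)
for l in((.054,.066,.012),(.054,-.066,.012),(-.054,-.066,.012),(-.054,.066,.012)): print(l,pr(s,W(p0,l)))
sc=np.array([(174.7,275.5),(226.7,246.7),(268.3,263.8),(217.5,295.8)])
L=[(.054,.066,.012),(.054,-.066,.012),(-.054,-.066,.012),(-.054,.066,.012)]
def res(p,wt=1,ws=1):
    r=[]
    for c,px,l in C[:4]: r+=list((pr(c,W(p,l))-px)*wt)
    for l in L:
        q=pr(s,W(p,l)); i=np.argmin(np.linalg.norm(sc-q,axis=1)); r+=list((sc[i]-q)*ws)
    r+=list((circ(s,p,(0,.032,.044),.025)-[193.8,254,222.3,269.3])*ws)
    return np.array(r)
for a in((1,0),(0,1),(1,.7)):
    o=least_squares(lambda p:res(p,*a),p0); print(a,o.x[:2],np.degrees(o.x[2]),"can",W(o.x,(0,.032,0)),"empty",W(o.x,(0,-.032,0)));print(res(o.x).round(1))
E
```

```text
(0.054, 0.066, 0.012) [175.03806835 273.88847065]
(0.054, -0.066, 0.012) [227.29326692 245.4022937 ]
(-0.054, -0.066, 0.012) [269.64371973 262.72407934]
(-0.054, 0.066, 0.012) [218.03300863 295.01985777]
(1, 0) [0.45236748 0.22387864] -1.2260986931628133 can (np.float64(0.45305221465490747), np.float64(0.2558713150045471), 0) empty (np.float64(0.45168275379598516), np.float64(0.19188596842460054), 0)
[ 0.   0.  -0.   0.1 -0.1 -0.1  0.1 -0.  -0.4  1.6 -0.6  1.3 -1.4  1.1
 -0.5  0.8  0.5 -1.2  1.  -1.9]
(0, 1) [0.45048696 0.22772208] -0.8691397865802956 can (np.float64(0.45097236157136755), np.float64(0.25971839853257467), 0) empty (np.float64(0.4500015603441859), np.float64(0.19572576188602525), 0)
[-1.8  1.  -1.8  0.7 -1.6  0.5 -1.5  1.   0.6  0.2  0.3  0.2 -0.8  0.
 -0.1 -0.7 -0.3  0.   0.3 -0.5]
(1, 0.7) [0.45220079 0.22519582] -1.098383969409985 can (np.float64(0.45281420568447817), np.float64(0.2571899426684243), 0) empty (np.float64(0.45158737416221906), np.float64(0.1932017024643369), 0)
[-0.6  0.1 -0.6  0.1 -0.6 -0.1 -0.5  0.1  0.1  1.2 -0.1  1.  -1.   0.8
 -0.2  0.4  0.  -0.9  0.6 -1.5]
```

>>> {"method": "move_arm", "body": {"steps": [[3.6, 4, -1.5, 0, 0, 0, 0.012], [3.6, 4, -1.5, 0, 0, 0, 0], [3.6, 3, -1.5, 0, 0, 0, 0], [3.6, 1, 0, 2, 0, 0, 0], [3.6, 0, 0, 2, 0, 0, 0]]}}

```text
time_s: 20.63
tool_pos: [0.462, 0.1781, 0.081]
tool_rot: [179.6, -0.2, 89.5]
force: [-0.2, -1.1, 0.8]
grip_width: 0.0404
```

>>> {"method": "move_arm", "body": {"steps": [[3.6, 0, 0, 1, 0, 0, 0], [3.6, 0, 0, 0, 0, 0, 0], [3.6, 0, 0, 0, 0, 0, 0]]}}

```text
time_s: 20.88
tool_pos: [0.4614, 0.1724, 0.0698]
tool_rot: [179.9, 0.0, 89.0]
force: [-0.1, -0.8, 0.3]
grip_width: 0.0401
```

```bash
python3 - <<'E'
from h import *
go(.4515,.193,.037,88.9)
s=cam("scene"); crop(s,160,200,130,100,6,"s22.png")
E
```

```text
pos [0.4614 0.1724 0.0698] rot [1.7991e+02 4.0000e-02 8.9000e+01] d_tool(cm) [ 2.05 -1.03  3.27] w [0.002 0.001 0.002] | in target axes [ 2.04 -1.03  3.28] q [-42.   9.  20. 117.  -4.  54. -21.] t 20.88
```

View pics/s22.png

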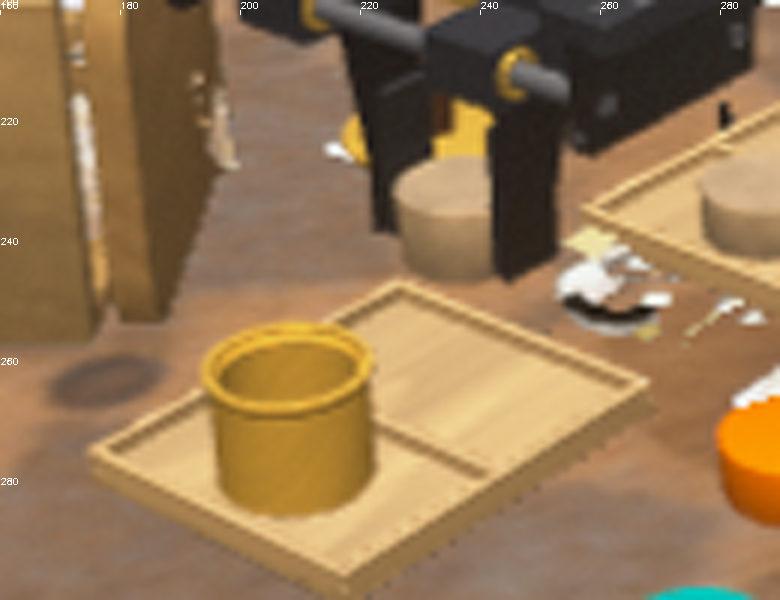

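```bash
python3 - <<'E'
from h import *
import pickle
t,s=pickle.load(open("cal.pkl","rb"))
def circ(c,x,y,z,r):
    a=np.array([pr(c,(x+r*np.cos(k),y+r*np.sin(k),z)) for k in np.linspace(0,6.28,90)])
    return np.r_[a.min(0),a.max(0)].round(1)
a=circ(s,.4614,.1724,.0652,.0205);b=circ(s,.4614,.1724,.0392,.0205)
print((a-[160,200,160,200])*6,(b-[160,200,160,200])*6)
E
```

```text
[395.4 150.  529.2 211.2] [400.2 223.8 533.4 286.8]
```

>>> {"method": "move_arm", "body": {"steps": [[3.6, 2.2, -1.0, 0, 0, 0, 0], [3.6, 0, 0, 0.8, 0, 0, 0], [3.6, 0, 0, 1, 0, 0, 0], [3.6, 0, 0, 0.5, 0, 0, 0], [3.6, 0, 0, 0, 0, 0, 0]]}}

```text
time_s: 21.35
tool_pos: [0.4509, 0.1942, 0.0457]
tool_rot: [180.0, 0.1, 89.0]
force: [0.7, -0.1, -1.2]
grip_width: 0.0405
```

```bash
python3 - <<'E'
from h import *
go(.4505,.195,.037,88.9)
s=cam("scene"); crop(s,170,200,110,100,6,"s23.png")
E
```

```text
pos [0.4509 0.1942 0.0457] rot [1.7998e+02 7.0000e-02 8.9020e+01] d_tool(cm) [ 0.08 -0.04  0.87] w [0.    0.001 0.002] | in target axes [ 0.07 -0.04  0.87] q [-44.  11.  19. 118.  -4.  51. -24.] t 21.35
```

View pics/s23.png

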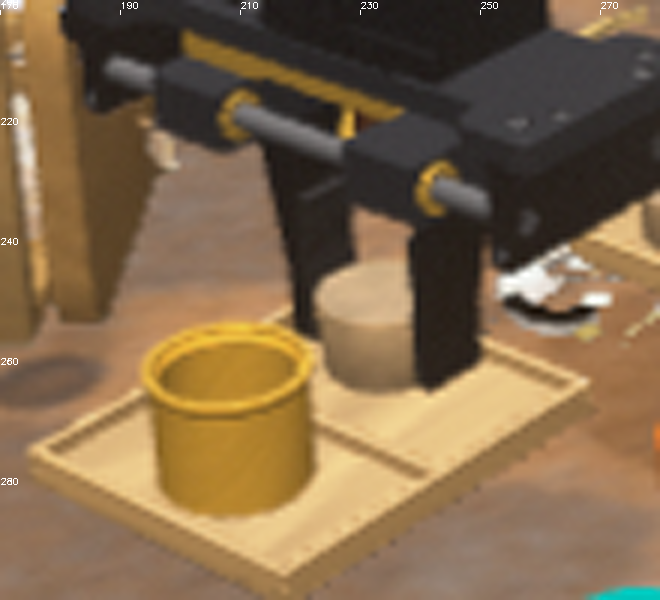

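>>> {"method": "move_arm", "body": {"steps": [[3.6, 0, 0, 0.5, 0, 0, 0], [3.6, 0, 0, 0.3, 0, 0, 0], [3.6, 0, 0, 0.1, 0, 0, 0], [3.6, 0, 0, 0, 0, 0, 0]]}}

```text
time_s: 21.73
tool_pos: [0.4513, 0.1955, 0.0376]
tool_rot: [179.9, -0.0, 89.1]
force: [0.7, -0.5, -0.5]
grip_width: 0.0402
```

>>> {"method": "move_arm", "body": {"steps": [[3.6, 0, 0, 0.15, 0, 0, 0], [3.6, 0, 0, 0, 0, 0, 0], [5.6, 0, 0, 0, 0, 0, 0], [5.6, 0, 0, 0, 0, 0, 0], [5.6, 0, 0, 0, 0, 0, 0]]}}

```text
time_s: 22.15
tool_pos: [0.4514, 0.1958, 0.0365]
tool_rot: [179.9, -0.0, 89.1]
force: [-0.9, -0.2, -0.8]
grip_width: 0.0519
```

>>> {"method": "move_arm", "body": {"steps": [[5.6, 0, 0, -3, 0, 0, 0], [5.6, 0, 0, -4, 0, 0, 0], [5.6, 0, 0, -3, 0, 0, 0], [5.6, -4, 0, 0, 0, 0, 0], [5.6, -4, 0, 0, 0, 0, 0]]}}

```text
time_s: 22.57
tool_pos: [0.4515, 0.1173, 0.1389]
tool_rot: [179.6, -0.2, 89.4]
force: [0.8, -0.2, -0.8]
grip_width: 0.0558
```

>>> {"method": "move_arm", "body": {"steps": [[5, -3, 2.5, 0, 0, 0, 0], [5, -3, 2.8, 0, 0, 0, 0], [5, -3, 2.8, 0, 0, 0, 0], [5, -3, 2.8, 0, 0, 0, 0], [5, -3, 2.8, 0, 0, 0, 0]]}}

```text
time_s: 22.98
tool_pos: [0.5856, -0.0378, 0.1369]
tool_rot: [179.8, -0.0, 89.1]
force: [0.7, 0.2, 0.2]
grip_width: 0.0499
```

>>> {"method": "move_arm", "body": {"steps": [[5, -3, 2.8, 0, 0, 0, 0], [5, -3, 2.8, 0, 0, 0, 0], [5, -2, 2.5, 0, 0, 0, 0], [5, 0, 1.5, 0, 0, 0, 0], [5, 0, 0, 0, 0, 0, 0]]}}

```text
time_s: 23.4
tool_pos: [0.6813, -0.1201, 0.136]
tool_rot: [179.8, 0.1, 89.0]
force: [-0.2, 1.0, 0.7]
grip_width: 0.0497
```

```bash
python3 - <<'E'
from h import *
go(.6874,-.1165,.0375,89)
s=cam("scene"); crop(s,190,120,130,100,6,"s24.png");crop(s,160,200,160,100,5,"s24b.png")
c=cam("top"); crop(c,140,190,200,100,4,"t24.png")
E
```

```text
pos [ 0.6813 -0.1201  0.136 ] rot [1.7982e+02 8.0000e-02 8.8970e+01] d_tool(cm) [0.38 0.57 9.85] w [ 0.003  0.001 -0.001] | in target axes [0.37 0.6  9.85] q [-16.  30.  32.  85. -16.  69.  18.] t 23.4
```

View pics/s24.png

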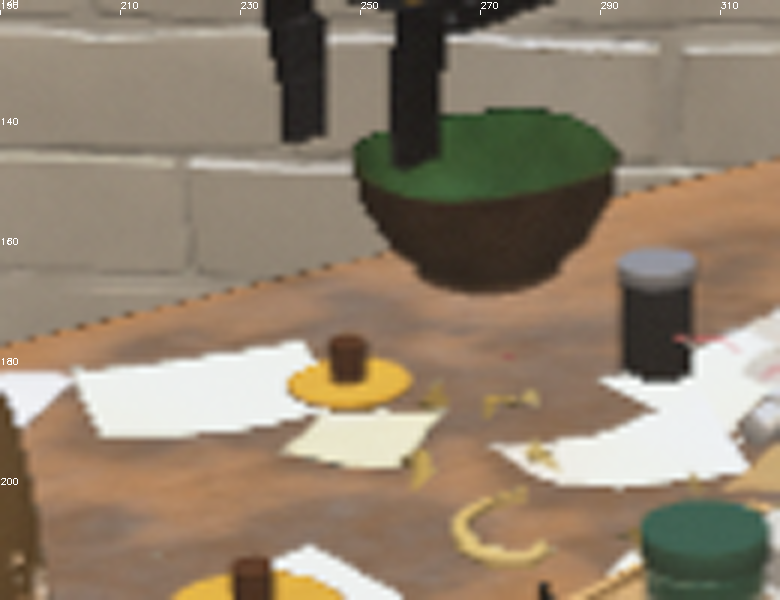

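View pics/s24b.png

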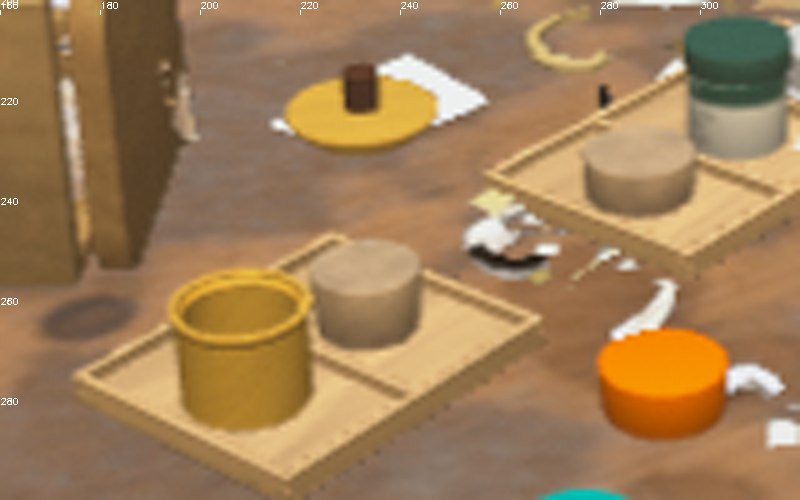

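View pics/t24.png

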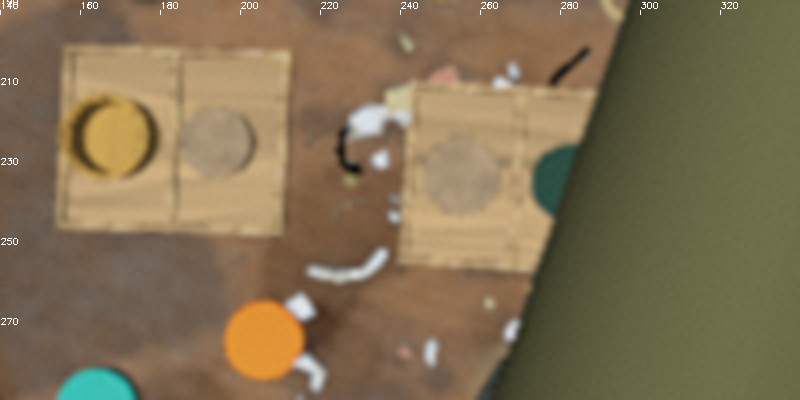

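```bash
python3 - <<'E'
from h import *
import pickle
t,s=pickle.load(open("cal.pkl","rb"))
print("narrow top",bp(t,140+219/4,190+141/4,.032),"tray(top cam) .4517 .1919")
# floor edges of compartment: divider right edge col 182@row141, right wall inner ~281
print("div",bp(t,140+177/4,190+141/4,.012),"right rim outer",bp(t,140+287/4,190+141/4,.012))
print("wide",bp(t,140+462/4,190+174/4,.026),"tray .434 .054")
print("can rim left",bp(t,140+62/4,190+135/4,.044))
# can floor/mouth: dark interior
c=cam("top"); crop(c,145,195,60,45,12,"t25.png"); s=cam("scene");crop(s,185,240,60,50,12,"s25.png")
E
```

```text
narrow top [0.45145346 0.19372791 0.032     ] tray(top cam) .4517 .1919
div [0.45162438 0.22222355 0.012     ] right rim outer [0.45253337 0.15784851 0.012     ]
wide [0.43443961 0.05410916 0.026     ] tray .434 .054
can rim left [0.45328904 0.27980936 0.044     ]
```

View pics/t25.png

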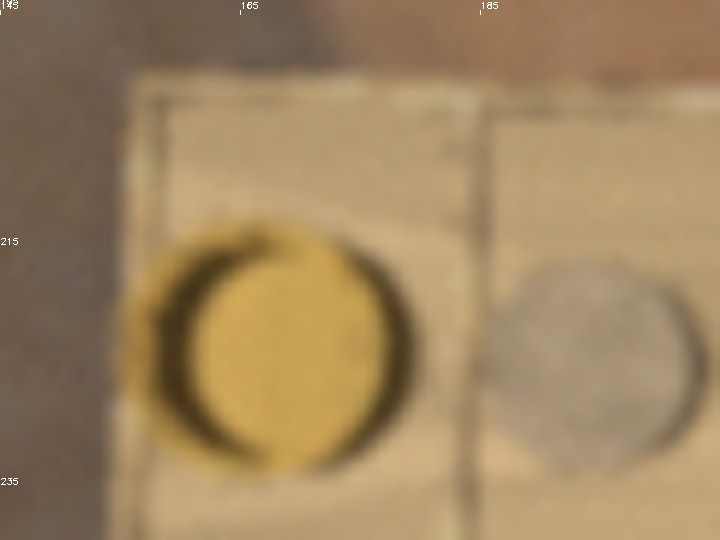

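View pics/s25.png

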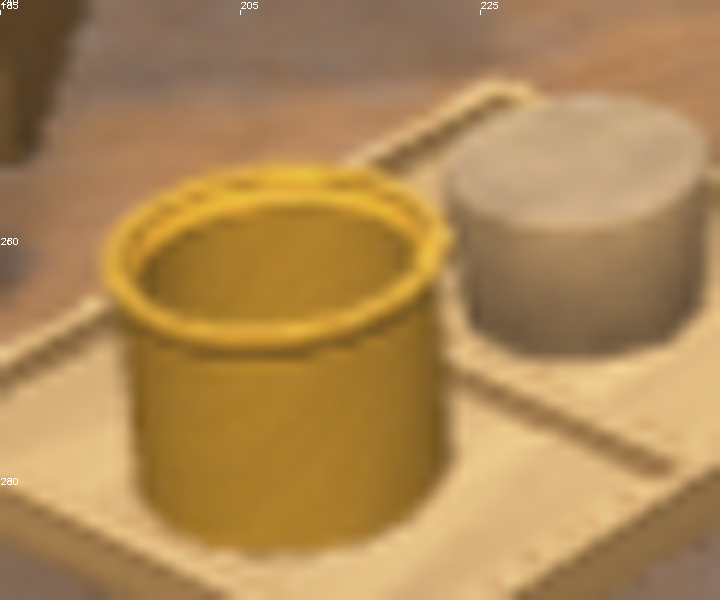

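```bash
python3 - <<'E'
from h import *
import pickle
from scipy.optimize import least_squares
t,s=pickle.load(open("cal.pkl","rb"))
def circ(c,x,y,z,r):
    a=np.array([pr(c,(x+r*np.cos(k),y+r*np.sin(k),z)) for k in np.linspace(0,6.283,180)])
    return np.r_[a.min(0),a.max(0)]
fit=lambda c,o,z,r,p0:least_squares(lambda p:circ(c,p[0],p[1],z,r)-o,p0)
o=fit(s,[222.3,247.9,244.3,259],.032,.0205,(.4514,.1958)); print("cork scene",o.x,o.fun.round(1))
o=fit(s,[193.9,253.6,221.8,268.9],.044,.025,(.452,.257)); print("rim scene",o.x,o.fun.round(1))
# bore upper edge? 
ct=circ(t,.453,.2559,.044,.025); print("top rim pred",((ct-[145,195,145,195])*12).round(0))
cb=circ(t,.453,.2559,.044,.022); print("top bore pred",((cb-[145,195,145,195])*12).round(0))
E
```

```text
cork scene [0.44940294 0.19827566] [-0.3 -0.1  0.3  0. ]
rim scene [0.45161899 0.25956585] [-0.6  0.3  0.6 -0.3]
top rim pred [120. 216. 387. 481.]
top bore pred [136. 232. 371. 465.]
```

>>> {"method": "move_arm", "body": {"steps": [[5, 0.3, 0.3, 3, 0, 0, 0], [5, 0, 0, 3, 0, 0, 0], [5, 0, 0, 1, 0, 0, 0], [5, 0, 0, 0, 0, 0, 0], [5, 0, 0, 0, 0, 0, 0]]}}

```text
time_s: 24.02
tool_pos: [0.682, -0.1145, 0.0672]
tool_rot: [179.9, -0.0, 89.1]
force: [-0.5, 0.6, 0.4]
grip_width: 0.05
```

```bash
python3 - <<'E'
from h import *
go(.6874,-.1165,.0375,89)
s=cam("scene"); crop(s,210,130,80,65,9,"s26.png")
E
```

```text
pos [ 0.682  -0.1145  0.0672] rot [ 1.7991e+02 -3.0000e-02  8.9120e+01] d_tool(cm) [-0.19  0.54  2.98] w [ 0.002 -0.001  0.002] | in target axes [-0.19  0.54  2.97] q [-15.  33.  31.  88. -18.  63.  19.] t 24.02
```

View pics/s26.png

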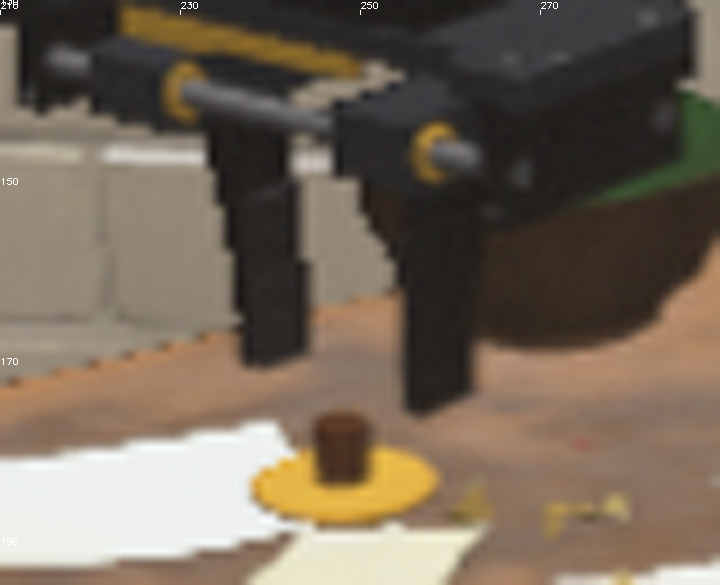

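```bash
python3 - <<'E'
from h import *
import pickle
t,s=pickle.load(open("cal.pkl","rb"))
print("knob top",bp(s,210+342/9,130+420/9,.029))
a=np.array([pr(s,(.682+dx,-.1145+dy,.0422)) for dx in(-.04,-.025,.025,.04) for dy in(-.0095,.0095)])
print(((a-[210,130])*9).round(0))
print("knob pred",(pr(s,(.6874,-.1165,.029))-[210,130])*9)
E
```

```text
knob top [ 0.68463624 -0.11033971  0.029     ]
[[492. 393.]
 [447. 414.]
 [449. 381.]
 [404. 402.]
 [312. 344.]
 [266. 364.]
 [272. 333.]
 [226. 353.]]
knob pred [349.18716594 411.21714194]
```

```bash
python3 - <<'E'
from h import *
import pickle
t,s=pickle.load(open("cal.pkl","rb"))
print("disc",bp(s,210+346/9,130+482/9,.011))
def circ(c,x,y,z,r):
    a=np.array([pr(c,(x+r*np.cos(k),y+r*np.sin(k),z)) for k in np.linspace(0,6.283,180)])
    return np.r_[a.min(0),a.max(0)]
for p in((.6874,-.1165),(.686,-.1135),(.6846,-.1103)):
    print(p,((circ(s,*p,.011,.026)-[210,130,210,130])*9).round(0),((circ(s,*p,.008,.026)-[210,130,210,130])*9).round(0)[3],"knob",((circ(s,*p,.029,.008)-[210,130,210,130])*9).round(0))
    print("  top",((circ(t,*p,.011,.026)-[225,110,225,110])*5).round(0),"knobtop",((pr(t,(*p,.029))-[225,110])*5).round(0))
E
```

```text
disc [ 0.68378594 -0.10985033  0.011     ]
(0.6874, -0.1165) [258. 437. 446. 508.] 518.0 knob [320. 401. 378. 422.]
  top [463.  44. 571. 150.] knobtop [523.  86.]
(0.686, -0.1135) [255. 441. 443. 512.] 522.0 knob [317. 405. 375. 426.]
  top [457.  47. 565. 153.] knobtop [517.  89.]
(0.6846, -0.1103) [251. 446. 439. 517.] 527.0 knob [313. 409. 371. 431.]
  top [450.  49. 558. 156.] knobtop [510.  92.]
```

>>> {"method": "move_arm", "body": {"steps": [[5, 0.2, 0.3, 0.5, 0, 0, 0], [5, 0, 0, 1, 0, 0, 0], [5, 0, 0, 0.7, 0, 0, 0], [5, 0, 0, 0, 0, 0, 0], [5, 0, 0, 0, 0, 0, 0]]}}

```text
time_s: 24.48
tool_pos: [0.6849, -0.113, 0.0439]
tool_rot: [180.0, -0.0, 89.1]
force: [0.4, 0.0, -0.1]
grip_width: 0.0502
```

```bash
python3 - <<'E'
from h import *
go(.686,-.112,.0375,89)
s=cam("scene"); crop(s,210,130,80,65,9,"s27.png")
E
```

```text
pos [ 0.6849 -0.113   0.0439] rot [ 1.7997e+02 -2.0000e-02  8.9090e+01] d_tool(cm) [0.1  0.11 0.64] w [ 0.001 -0.     0.002] | in target axes [0.1  0.11 0.64] q [-15.  35.  30.  89. -19.  61.  19.] t 24.48
```

View pics/s27.png

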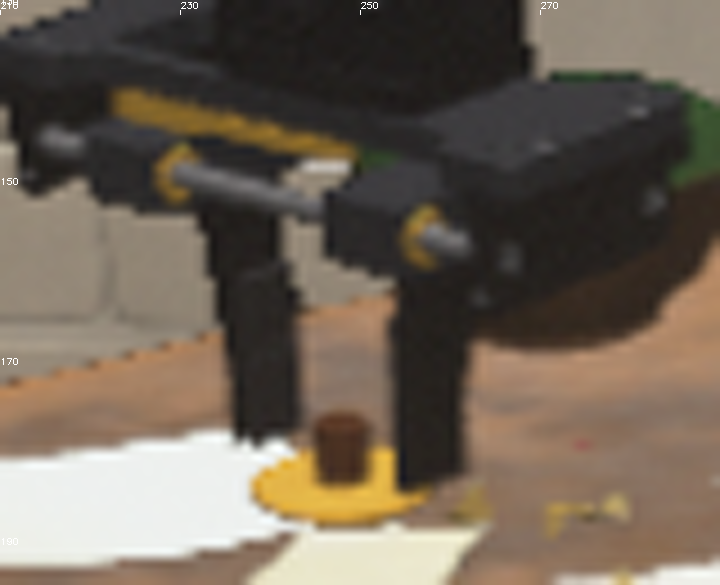

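>>> {"method": "move_arm", "body": {"steps": [[5, 0.15, 0, 0.3, 0, 0, 0], [5, 0, 0, 0.3, 0, 0, 0], [5, 0, 0, 0, 0, 0, 0]]}}

```text
time_s: 24.78
tool_pos: [0.6853, -0.1112, 0.0382]
tool_rot: [179.9, -0.0, 89.1]
force: [0.0, 1.2, -0.1]
grip_width: 0.0499
```

>>> {"method": "move_arm", "body": {"steps": [[1.2, 0, 0, 0, 0, 0, 0], [1.2, 0, 0, 0, 0, 0, 0], [1.2, 0, 0, 0, 0, 0, 0], [1.2, 0, 0, 0, 0, 0, 0], [1.2, 0, 0, 0, 0, 0, 0]], "force": 15}}

```text
time_s: 25.2
tool_pos: [0.6857, -0.1116, 0.0389]
tool_rot: [179.9, -0.0, 89.1]
force: [-0.0, -0.4, 0.7]
grip_width: 0.0242
```

>>> {"method": "move_arm", "body": {"steps": [[1.2, 0, 0, 0, 0, 0, 0], [1.2, 0, 0, 0, 0, 0, 0], [1.2, 0, 0, -2, 0, 0, 0], [1.2, 0, 0, -3, 0, 0, 0], [1.2, 0, 0, 0, 0, 0, 0]]}}

```text
time_s: 25.62
tool_pos: [0.6887, -0.1126, 0.0945]
tool_rot: [179.4, 0.0, 89.1]
force: [2.3, 0.4, 1.8]
grip_width: 0.0152
```

```bash
python3 - <<'E'
from h import *
print(env.get_obs()['grip_width'])
go(.4532,.2575,.1,89)
s=cam("scene"); crop(s,200,120,80,65,9,"s28.png")
E
```

```text
0.015217108017539503
pos [ 0.6887 -0.1126  0.0945] rot [1.7939e+02 3.0000e-02 8.9080e+01] d_tool(cm) [ 36.63 -24.13  -0.82] w [0.011 0.001 0.001] | in target axes [ 36.59 -24.19  -0.55] q [-15.  32.  31.  87. -18.  65.  18.] t 25.62
```

View pics/s28.png

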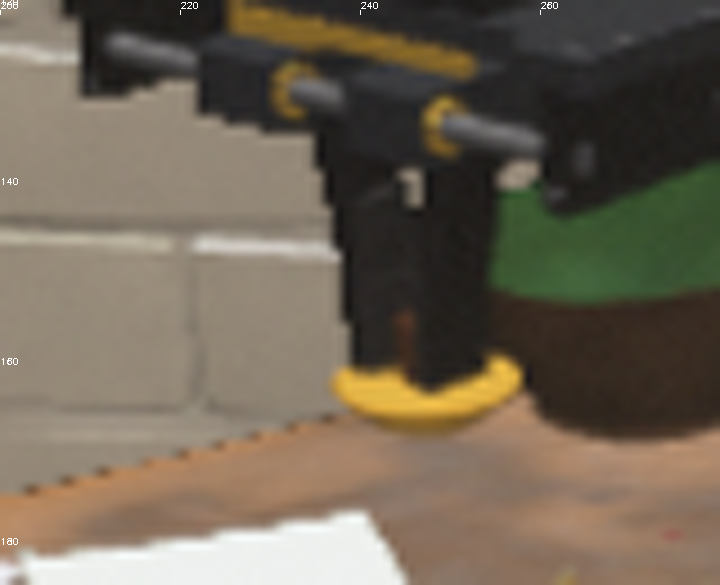

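>>> {"method": "move_arm", "body": {"steps": [[1.2, 0, 0, -2, 0, 0, 0], [1.2, 0, -2, -2, 0, 0, 0], [1.2, 0.5, -4, 0, 0, 0, 0], [1.2, 1, -4, 0, 0, 0, 0], [1.2, 2, -3.5, 0, 0, 0, 0]]}}

```text
time_s: 26.08
tool_pos: [0.548, -0.0771, 0.1275]
tool_rot: [180.0, 0.1, 88.9]
force: [-0.5, 0.1, 0.4]
grip_width: 0.0147
```

>>> {"method": "move_arm", "body": {"steps": [[1.2, 2, -3.5, 0, 0, 0, 0], [1.2, 2.5, -3, 0, 0, 0, 0], [1.2, 3, -2.5, 0, 0, 0, 0], [1.2, 3.5, -1.5, 0, 0, 0, 0], [1.2, 4, 0, 0, 0, 0, 0]]}}

```text
time_s: 26.5
tool_pos: [0.4444, 0.0772, 0.1276]
tool_rot: [-179.9, -0.1, 89.0]
force: [1.0, 1.5, -0.5]
grip_width: 0.0155
```

>>> {"method": "move_arm", "body": {"steps": [[1.2, 4, 0, 0, 0, 0, 0], [1.2, 4, 0, 0, 0, 0, 0], [1.2, 4, 0, 0, 0, 0, 0], [1.2, 3, 0, 0, 0, 0, 0], [1.2, 1, 0, 0, 0, 0, 0]]}}

```text
time_s: 26.92
tool_pos: [0.4492, 0.2429, 0.1277]
tool_rot: [179.9, -0.1, 89.5]
force: [0.1, 0.5, -0.1]
grip_width: 0.0156
```

```bash
python3 - <<'E'
from h import *
go(.4532,.2575,.09,89)
E
```

```text
pos [0.4492 0.2429 0.1277] rot [ 1.7992e+02 -1.2000e-01  8.9490e+01] d_tool(cm) [1.46 0.38 3.78] w [ 0.001 -0.002  0.009] | in target axes [1.47 0.37 3.77] q [-48.   7.  18. 112.  -2.  62. -30.] t 26.92
```

>>> {"method": "move_arm", "body": {"steps": [[1.2, 1.4, 0.3, 1, 0, 0, 0.009], [1.2, 0, 0, 1.5, 0, 0, 0], [1.2, 0, 0, 0, 0, 0, 0], [1.2, 0, 0, 0, 0, 0, 0]]}}

```text
time_s: 27.25
tool_pos: [0.4532, 0.2497, 0.1022]
tool_rot: [-180.0, 0.1, 88.5]
force: [-0.2, 0.2, -0.5]
grip_width: 0.0152
```

```bash
python3 - <<'E'
from h import *
go(.4532,.2575,.075,89)
s=cam("scene"); crop(s,170,220,80,65,9,"s29.png")
E
```

```text
pos [0.4532 0.2497 0.1022] rot [-1.7998e+02  1.2000e-01  8.8540e+01] d_tool(cm) [ 0.79 -0.02  2.72] w [-0.     0.002 -0.008] | in target axes [ 0.78 -0.02  2.72] q [-48.  10.  17. 112.  -3.  59. -30.] t 27.25
```

View pics/s29.png

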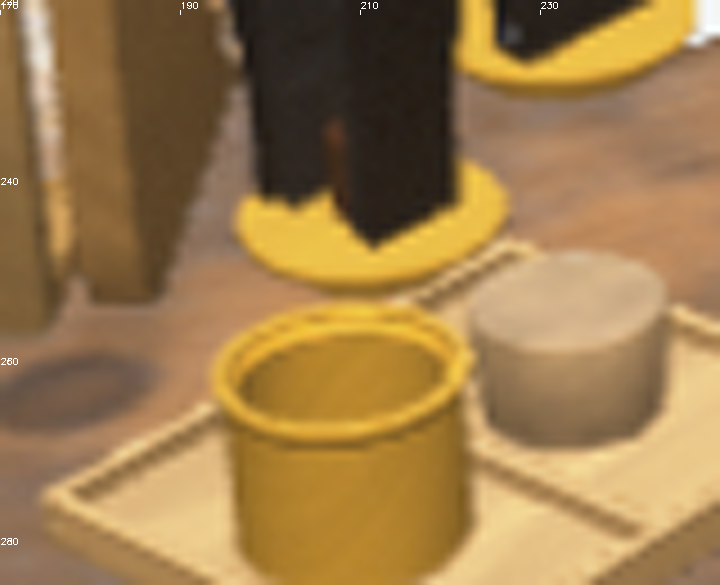

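```bash
cat >> h.py <<'E'
def circ(c,x,y,z,r):
    a=np.array([pr(c,(x+r*np.cos(k),y+r*np.sin(k),z)) for k in np.linspace(0,6.283,180)])
    return np.r_[a.min(0),a.max(0)]
E
python3 - <<'E'
from h import *
import pickle
t,s=pickle.load(open("cal.pkl","rb"))
f=lambda a:((a-[170,220,170,220])*9).round(0)
print("lid at TCP: disc top",f(circ(s,.4532,.2497,.0743,.026)),"disc bottom",f(circ(s,.4532,.2497,.0713,.026)))
print("rim at est",f(circ(s,.4532,.2575,.044,.025)))
for dy in(0,.002,.004): print(dy,f(circ(s,.4532,.2497+dy,.0713,.026)))
E
```

```text
lid at TCP: disc top [223. 145. 497. 275.] disc bottom [224. 158. 498. 289.]
rim at est [212. 298. 473. 430.]
0 [224. 158. 498. 289.]
0.002 [216. 162. 490. 293.]
0.004 [209. 166. 483. 298.]
```

>>> {"method": "move_arm", "body": {"steps": [[1.2, 0.9, 0, 0.5, 0, 0, 0], [1.2, 0, 0, 0.5, 0, 0, 0], [1.2, 0, 0, 0, 0, 0, 0], [1.2, 0, 0, 0, 0, 0, 0]]}}

```text
time_s: 27.63
tool_pos: [0.4541, 0.26, 0.0932]
tool_rot: [179.9, 0.0, 88.6]
force: [0.2, 0.9, -1.0]
grip_width: 0.015
```

```bash
python3 - <<'E'
from h import *
go(.4537,.2595,.075,88.5)
s=cam("scene"); crop(s,170,220,80,65,9,"s30.png")
z=env.get_obs()['tool_pos'][2]-.0389
f=lambda a:((a-[170,220,170,220])*9).round(0)
for dx,dy in((0,0),(.002,0),(0,.002)): print("concentric disc bottom",f(circ(s,.4516+dx,.2596+dy,z+.008,.026)),"rim",f(circ(s,.4516+dx,.2596+dy,.044,.025)))
E
```

```text
pos [0.4541 0.26   0.0932] rot [179.91   0.    88.59] d_tool(cm) [-0.05 -0.05  1.82] w [0.002 0.    0.002] | in target axes [-0.05 -0.04  1.82] q [-48.  11.  17. 112.  -4.  58. -31.] t 27.63
concentric disc bottom [196. 220. 471. 354.] rim [210. 305. 472. 437.]
concentric disc bottom [188. 217. 463. 351.] rim [202. 302. 464. 434.]
concentric disc bottom [188. 224. 463. 359.] rim [202. 309. 464. 442.]
```

View pics/s30.png

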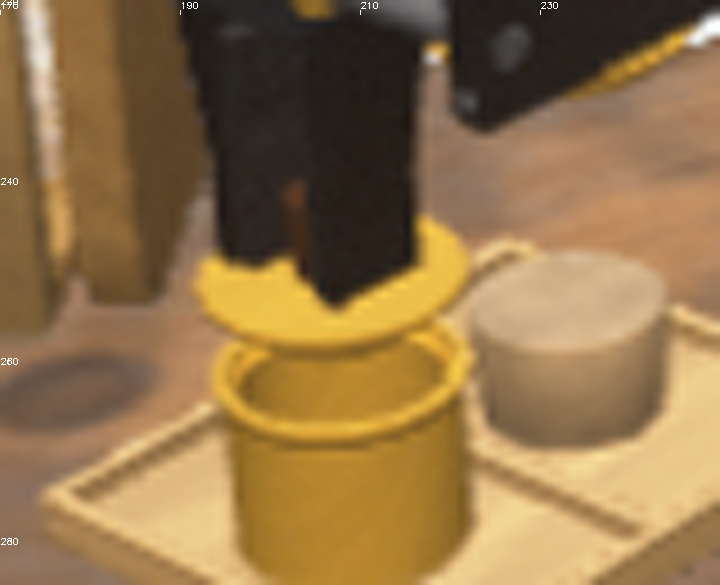

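>>> {"method": "move_arm", "body": {"steps": [[1.2, 0, 0, 0.7, 0, 0, 0], [1.2, 0, 0, 0.5, 0, 0, 0], [1.2, 0, 0, 0.3, 0, 0, 0], [1.2, 0, 0, 0, 0, 0, 0]]}}

```text
time_s: 28.02
tool_pos: [0.4537, 0.2596, 0.0773]
tool_rot: [180.0, 0.1, 88.6]
force: [-0.4, -0.0, -1.5]
grip_width: 0.0156
```

```bash
python3 - <<'E'
from h import *
go(.4541,.26,.075,88.5)
s=cam("scene"); crop(s,170,220,80,65,9,"s31.png")
E
```

```text
pos [0.4537 0.2596 0.0773] rot [1.7997e+02 5.0000e-02 8.8580e+01] d_tool(cm) [0.04 0.04 0.23] w [0.001 0.001 0.001] | in target axes [0.04 0.04 0.23] q [-48.  12.  17. 113.  -4.  56. -31.] t 28.02
```

View pics/s31.png

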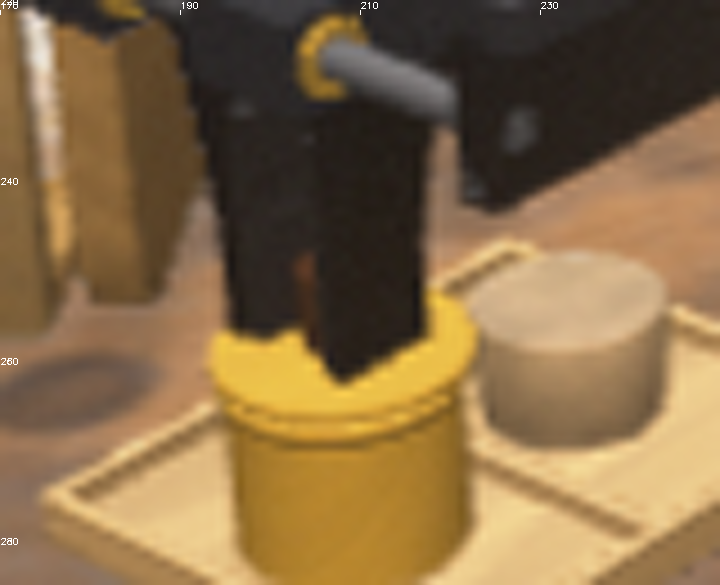

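The plug is in the mouth without contact; lower the last 2–3 mm.

>>> {"method": "move_arm", "body": {"steps": [[1.2, 0, 0, 0.2, 0, 0, 0], [1.2, 0, 0, 0.1, 0, 0, 0], [1.2, 0, 0, 0, 0, 0, 0]]}}

```text
time_s: 28.32
tool_pos: [0.4546, 0.2602, 0.0758]
tool_rot: [179.9, -0.0, 88.6]
force: [-0.9, -0.1, 2.4]
grip_width: 0.0153
```

>>> {"method": "move_arm", "body": {"steps": [[1.2, 0, 0, 0.1, 0, 0, 0], [2.6, 0, 0, 0, 0, 0, 0], [2.6, 0, 0, 0, 0, 0, 0], [3.2, 0, 0, 0, 0, 0, 0], [3.2, 0, 0, -0.5, 0, 0, 0]]}}

```text
time_s: 28.73
tool_pos: [0.4537, 0.2597, 0.0785]
tool_rot: [180.0, 0.1, 88.6]
force: [-1.0, 0.8, 0.5]
grip_width: 0.0291
```

>>> {"method": "move_arm", "body": {"steps": [[3.2, 0, 0, -2, 0, 0, 0], [3.2, 0, 0, -4, 0, 0, 0], [3.2, 0, 0, -4, 0, 0, 0], [3.2, -4, 0, -2, 0, 0, 0], [3.2, -4, 0, 0, 0, 0, 0]]}}

```text
time_s: 29.15
tool_pos: [0.4548, 0.1856, 0.2036]
tool_rot: [179.4, -0.3, 88.9]
force: [1.7, -0.9, 0.2]
grip_width: 0.0319
```

```bash
python3 - <<'E'
from h import *
s=cam("scene"); crop(s,160,150,190,150,4,"s32.png");crop(s,170,225,80,65,9,"s32b.png")
E
```

```text
(no output)
```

View pics/s32.png

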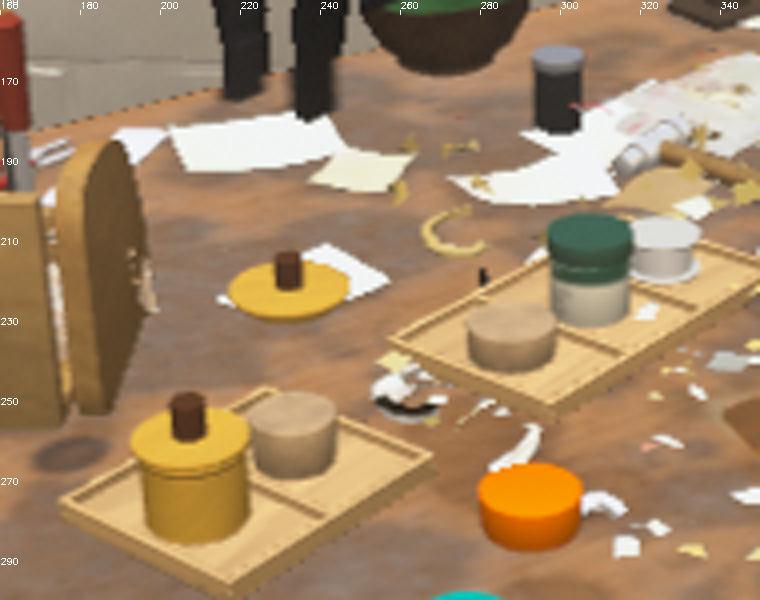

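View pics/s32b.png

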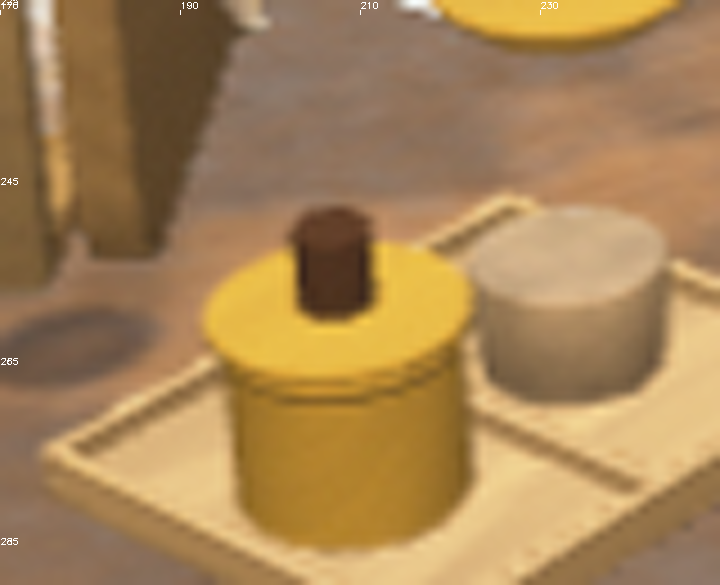

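```bash
python3 - <<'E'
from h import *
print(env.get_obs()['tool_pos'],env.get_obs()['time_s'])
c=cam("top"); crop(c,130,110,260,190,3,"t33.png")
E
```

```text
[0.45437183 0.17373635 0.20108781] 29.2
```

View pics/t33.png

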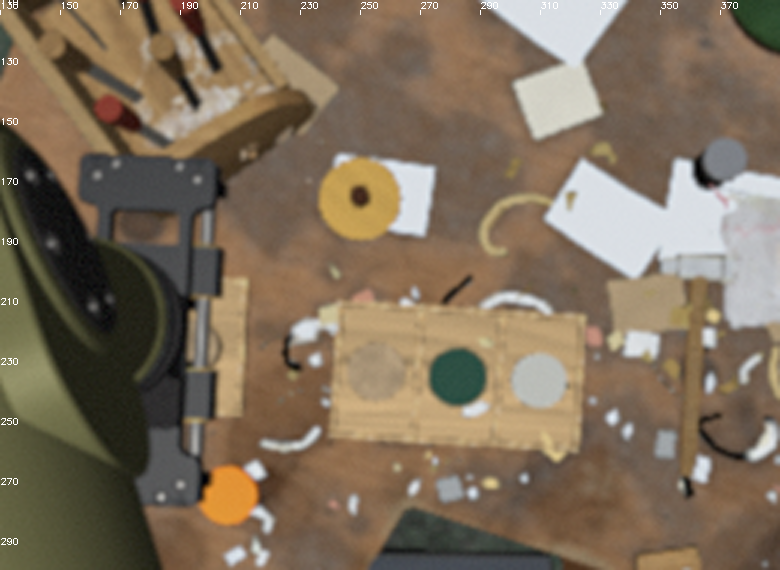

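>>> {"method": "move_arm", "body": {"steps": [[3.2, -3, 0, -2, 0, 0, 0], [3.2, -3, 0, -2, 0, 0, 0], [3.2, -2, 0, 0, 0, 0, 0], [3.2, 0, 0, 0, 0, 0, 0], [3.2, 0, 0, 0, 0, 0, 0]]}}

```text
time_s: 29.67
tool_pos: [0.4502, 0.1022, 0.2382]
tool_rot: [179.9, -0.1, 88.4]
force: [-0.4, 1.0, -0.7]
grip_width: 0.032
```

```bash
python3 - <<'E'
from h import *
o=env.get_obs(); print(o['tool_pos'],o['joint_velocities'].round(1),o['force'].round(1),o['time_s'])
s=cam("scene"); cv2.imwrite("pics/s34.png",s["img"][:,:,::-1])
t=cam("top"); crop(t,140,190,100,70,7,"t34.png")
E
```

```text
[0.45015484 0.10222071 0.23816828] [-1.2  1.4 -2.3  0.1 -0.9 -0.3 -0. ] [-0.4  1.  -0.7] 29.6667
```

View pics/s34.png

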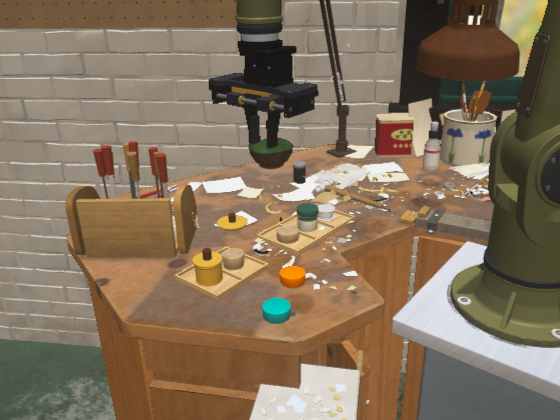

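View pics/t34.png

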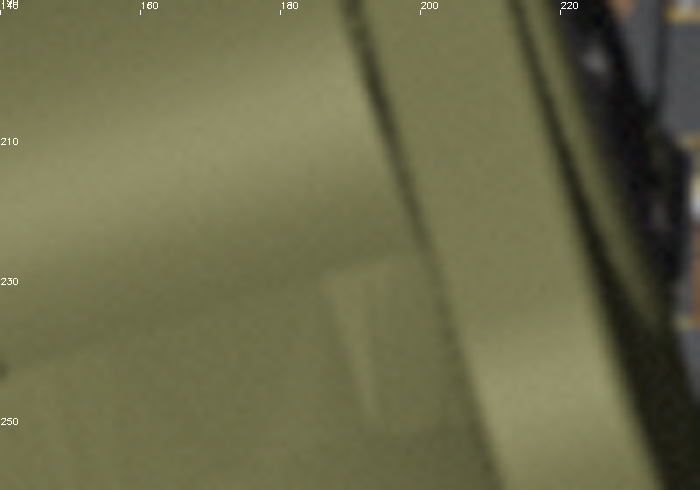

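The scene view shows the lid seated level on the canister at (208,265). The narrow cork stands at (233,258), the three things stand in the long tray at (288–326, 212–234), and the large lid is still on the bench at (232,221). The film can at (299,172) and the hammer have not moved, and the arm is clear and almost still.

```bash
python3 - <<'E'
from h import *
print(job.sign_off())
E
```

```text
the job is handed in; nothing more can be done
None
```

Both kits are made up and the job is handed in; the robot's clock stood at about 30 s of the 96 s allowed.

- **Long tray:** it holds the wide cork, the flux jar and the solder spool, one to a compartment. In the last clear overhead picture all three look central and upright.
- **Short tray:** the narrow cork stands in the empty compartment, about 2 mm from its middle. The small lid (37 mm plug in a 44 mm mouth) closes the canister. I felt its disc touch the rim, and the scene picture shows it level and concentric.
- **Left in place:** the large lid was never touched and stands on the bench. The film can and the hammer look unmoved, and the arm was clear of everything at hand-in.

**Checks that disagreed:** the two cameras differed by 2–4 mm around the short tray and by up to 6 mm at the small lid. I settled this against the measured tool position, and lined up the lid by eye against the rim before lowering it.

**Checks that failed or were missing:**
- My last overhead picture of the short tray was blocked by the arm, so its final check rests on the scene camera and the earlier measurements.
- The fingers may have lightly touched the bench (about 4 N) while going down for the wide cork. I raised them 2 mm before gripping.

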